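Load the flat discs into the clip holder and reject the crowned ones

TASK

Exactly two of the steel discs on the bench are flat; the others have a crowned underside and rock when pressed at the rim. Fit one flat disc into each seat of the holder - edge first under the lip, then down level on the ledges - and turn each seat's clip over its disc until it meets its stop; put every crowned disc into the white tray. Leave the petri dish, the brown bottle and the marker where they are.

Things in the scene. Friction and masses are not known exactly. Their poses are not given: they have to be found in the camera images.
- holder: fixed aluminium disc holder: base plate 130 x 180 x 8 mm (x, y, z) on the bench, with two identical seats side by side along its y. Origin: centre of the underside of the base plate. Its x axis points from the lips of the seats towards the turn clips; +y is the left seat.
- seat_left (a point): centre of the left seat at the height of its ledges, 24 mm over the bench (holder frame x -20, y +55 mm); axes as the holder's. Round recess of radius 29.5 mm but only 36 mm wide in y: a disc overhangs by 10 mm on both y sides, where fingers may pass (16 mm down to the base plate). The disc lies on ledges on the -x and +x sides, 14 mm and more from the centre, with an open channel 11 mm deep between them.
- lip_left (a point): middle of the lower edge of the left seat's lip, 23 mm to -x of the seat's centre, 11 mm over the ledges. The lip is straight along y, 5 mm thick, and reaches back to the 11 mm high -x wall; the +x wall is only 5 mm high. A level disc cannot pass lip and wall: its -x edge goes under the lip first, the disc tilted about 15 degrees (-x edge low), then it is levelled.
- clip_left (a joint): turn clip of the left seat, a bar on an upright pivot 44 mm to +x of the seat's centre; rad. 0 = closed at its stop, the nose (25 mm long) pointing to -x, 9 mm over the disc's rim; grows anticlockwise seen from above, up to 1.6; open (1.25 to 1.57) at the start. About 1.5 N at the pin turns it; it stays where left. Bar 9 mm wide, 5 mm thick, underside 10.5 mm over the ledges.
- clip_left_pin (a point): top centre of the upright pin on the tail of the left turn clip, to be pushed sideways: 9 mm thick, 20 mm above the bar, top 59.5 mm over the bench, 30 mm from the pivot: to +x of it when closed, to +y when open.
- seat_right (a point): centre of the right seat at the height of its ledges, 24 mm over the bench (holder frame x -20, y -55 mm); axes as the holder's. Round recess of radius 29.5 mm but only 36 mm wide in y: a disc overhangs by 10 mm on both y sides, where fingers may pass (16 mm down to the base plate). The disc lies on ledges on the -x and +x sides, 14 mm and more from the centre, with an open channel 11 mm deep between them.
- lip_right (a point): middle of the lower edge of the right seat's lip, 23 mm to -x of the seat's centre, 11 mm over the ledges. The lip is straight along y, 5 mm thick, and reaches back to the 11 mm high -x wall; the +x wall is only 5 mm high. A level disc cannot pass lip and wall: its -x edge goes under the lip first, the disc tilted about 15 degrees (-x edge low), then it is levelled.
- clip_right (a joint): turn clip of the right seat, a bar on an upright pivot 44 mm to +x of the seat's centre; rad. 0 = closed at its stop, the nose (25 mm long) pointing to -x, 9 mm over the disc's rim; grows anticlockwise seen from above, up to 1.6; open (1.25 to 1.57) at the start. About 1.5 N at the pin turns it; it stays where left. Bar 9 mm wide, 5 mm thick, underside 10.5 mm over the ledges.
- clip_right_pin (a point): top centre of the upright pin on the tail of the right turn clip, to be pushed sideways: 9 mm thick, 20 mm above the bar, top 59.5 mm over the bench, 30 mm from the pivot: to +x of it when closed, to +y when open.
- disc_1: loose plain steel disc, 56 mm across, 8 mm high, 0.1 to 0.17 kg, z up; may be absent. Origin: centre of its underside. Flat, or crowned: then it stands level on a middle spot of 8 mm radius, its rim (4.5 mm thick) 3.5 mm off the bench; a light press on top near the rim tips it about 0.17 rad till the rim touches, and it rocks back when let go. From above both look the same.
- disc_2: as disc_1: loose steel disc 56 mm across, 8 mm high, flat or crowned, may be absent; origin: centre of its underside
- disc_3: as disc_1: loose steel disc 56 mm across, 8 mm high, flat or crowned, may be absent; origin: centre of its underside
- disc_4: as disc_1: loose steel disc 56 mm across, 8 mm high, flat or crowned, may be absent; origin: centre of its underside
- disc_5: as disc_1: loose steel disc 56 mm across, 8 mm high, flat or crowned, may be absent; origin: centre of its underside
- reject_tray: fixed white open tray, 210 x 130 mm outside, longer along its x, 20 mm high, walls and floor 4 mm thick. Origin: centre of its underside.
- petri_dish: bystander: petri dish, 90 mm across, 14 mm high, beyond the work; origin: centre of its underside
- brown_bottle: bystander: small brown bottle with white cap, 52 mm across, 104 mm high; origin: centre of its underside
- marker: bystander: marker pen lying on the bench, 135 mm long; origin: middle of its underside
Things that resemble listed ones, but are neither listed nor needed, are in the scene too. Leave any black or turquoise look-alike of the disc_1 alone. Leave any purple look-alike of the disc_5 alone.

How it is judged:
By the outcome, as a careful person would: the job done as asked, in the order asked, and still so for the second after the job is handed in, with the robot touching nothing.
Of disc_1, disc_3 only 1 to 2 are there at a start; the rules pass over those that are not, and their reading is None.
At some moment in a run one of disc_1, disc_2, disc_3, disc_4, disc_5 may be knocked a few centimetres aside while the robot is not near it.
It also fails if it takes over 210 s, if anything falls off the work surface, if the arm or the gripper's body presses on something with over 40 N, if the wrist force passes 120 N, or if a joint passes its speed limit or range.

ROBOT

A 6-joint arm with a two-finger parallel gripper is mounted at the origin on a cart in front of the work surface, level with it; the furniture and walls round the work are solid. World frame = base frame: x ahead of the robot, y to its left, z up, the work surface at z = 0. Lengths are in m, angles in degrees, forces in N, time in s.
With the tool pointing down it reaches from about 0.3 to 0.75 m from the base axis. Payload 8.5 kg.
Tool frame: the origin (TCP) lies at the very end of the fingers, on their centre line; the grasp point (between the pads) lies 19 mm behind it; z points along the fingers, y is the direction in which the jaws open and shut (so a half turn about z gives the same grasp; the last joint's range is limited). The gripper opens to 85 mm and grips with 20 to 120 N. Pads are 22 mm wide; open, the fingers measure 114 mm over their backs; the gripper's body (76 mm by 85 mm) begins 54 mm behind the grasp point. The pads swing forward as they close: fully open they stand 13 mm farther back than shut.
Start: joints at [-82.924, 21.807, 74.336, -0, 83.858, -12.336], TCP at [0.183, -0.519, 0.231] pointing down, gripper open.
Joint ranges: [-178.18, 178.18], [-50.72, 133.34], [12.68, 142.11], [-81.47, 261.47], [9.98, 163.14], [-165.26, 165.26]. Speed limits (degrees/s): [136.94, 136.94, 180, 180, 180, 180].

INTERFACE

Orientations are given as a 3x3 rotation matrix whose columns are the frame's x, y, z axes.
In Python, from rig import env, vision, close_job, spotter gives the robot as it stands. The module is installed in compiled form; this text tells all that it offers.
- The arm moves only by the tool jog_arm, never from a script. Its argument "plan" is a list that holds one entry, the list of rows, each a list of 6 numbers: the shift along the tool's x, y, z in units of 40 mm (1.0 is 40 mm), then the turn, a rotation vector about the tool's x, y, z in units of 0.15 rad (1.0 is 0.15 rad). A call has 1 to 10 rows; each row shifts and turns the commanded pose from where the row before left it, along the tool's axes as they then stand; what a row does not reach is not made up. A row lasts 1/10 s, in which the tool goes at most 50 mm and 8.59 degrees, less where a joint would pass 70% of its speed; a pose out of reach is approached as far as the arm can. A call with a number of a shift or a turn outside -1 to 1 is refused whole. A call with a gripper value outside its range is refused whole. "grip" is the opening, from -1 (shut) to 1 (fully open), set as the call begins (left out, the last holds). The fingers move at their own pace and stop on an object; "squeeze" is the grip in N (left out, the last holds). Time passes only in rows, so rows that do not move let the fingers close. It gives the time, the measured TCP pose, the force and the opening at its end, in the units of the state.
- env.observe(): the state, without advancing time (a new reading comes with each control period).
- vision.get_image(name): name is "scene" or "top" or "wrist"; returns (picture, depth): 384x512x3 uint8, red, green, blue; 384x512 float32, m along the optical axis (not along the pixel's ray), 0 where there is no reading.
- vision.camera_info(name): a dict with "fx", "fy", "cx", "cy" (pixels), "k1" (the pictures are not rectified: a ray, as slopes to the right and down, at radius r is drawn at 1 + k1 r^2 times it, then the intrinsics apply), "rvec" (rotation vector, rad) and "tvec" (3), from world to camera coordinates, as OpenCV has them. Camera axes: x right, y down, z forward; pixel columns grow to the right and rows downward; lengths in m; the calibration is good to about 2 mm. A picture is of the moment at which its call begins: read the wrist's pose just before it. camera_info takes no time and is no camera call; for the wrist camera it gives the pose at the moment of the call.
- close_job(): hands the job in, once; it reports no verdict.
Trained networks look in the newest picture that a camera, given by its name, has taken for a name from the list of things; names that differ only in an ending like _2 or _b are one class to them, and where a whole thing is asked for, a point or a joint stands for the part that bears it (a point fixed in the world has none). Each returns a list of dicts, best first, with "score" (0 to 1); they miss things now and then, are a little off and sometimes report something else, mostly with a low value. They report only what shows in the picture. A call takes as long as a camera call. They do not tell look-alikes from the thing itself.
- spotter.trace(camera, query): "pixels" (384x512 bool, what is visible of it) and "rect" ([left, top, right, bottom] in pixels, round what is visible of it).
The state is a dict: "time_s": time; "q": joint angles; "qvel": joint speeds; "joint_efforts": joint torques, N m; "position": TCP position; "tool_rot": TCP orientation; "ft_force": force on the tool from outside, world axes, zero at the start; "wrist_torque": the same for the moment, N m; "grip_width": finger opening in m.
Only numpy, scipy, OpenCV 4.12 (cv2) and the standard library are available. Lean on these libraries where they do the work, as an engineer would, in place of code of your own. Each camera call takes 0.05 s, during which the arm holds its last target.

## Working session

There is one attempt and no reset: what is moved stays moved. The work goes in short steps, Python scripts to look and compute and a tool call to move; the robot and the scene stay as the last step left them, time stands still between calls to the robot, and variables do not carry over. Pictures are saved under pics/ and viewed, and the job is handed in when it is done.

Besides the shell and the picture viewer there is one more tool, called after "Request:" as name(argument=value, ...) on one line, values as JSON. jog_arm: Moves the arm, as the interface text tells. Its arguments: {"type":"object","properties":{"plan":{"type":"array"},"grip":{"type":"number"},"squeeze":{"type":"number"}},"required":["plan"]}

```bash
ls; mkdir -p pics
cat > h.py <<'E'
import numpy as np, cv2
from rig import env, vision, spotter, close_job
def cam(name):
    c=vision.camera_info(name); R=cv2.Rodrigues(np.array(c['rvec'],float))[0]; return c,R,np.array(c['tvec'],float).ravel()
def unproj(name,u,v,z=None,d=None,ci=None):
    c,R,t=ci or cam(name)
    xd=(u-c['cx'])/c['fx']; yd=(v-c['cy'])/c['fy']
    x,y=xd,yd
    for _ in range(20):
        r2=x*x+y*y; x=xd/(1+c['k1']*r2); y=yd/(1+c['k1']*r2)
    ray=np.array([x,y,1.0]); C=-R.T@t; w=R.T@ray
    s=d if d is not None else (z-C[2])/w[2]
    return C+s*w
def proj(name,P,ci=None):
    c,R,t=ci or cam(name); p=R@np.array(P)+t; x,y=p[0]/p[2],p[1]/p[2]; k=1+c['k1']*(x*x+y*y)
    return np.array([c['fx']*x*k+c['cx'],c['fy']*y*k+c['cy']])
def save(n,im,s=1.5):
    im=cv2.resize(im,None,fx=s,fy=s,interpolation=cv2.INTER_CUBIC); cv2.imwrite('pics/'+n+'.png',im[:,:,::-1])
E
python3 - <<'E'
from h import *
s=env.observe(); print({k:np.round(v,3).tolist() for k,v in s.items()})
for n in('scene','top','wrist'):
    im,d=vision.get_image(n); save('a_'+n,im); c,R,t=cam(n); print(n,c, -R.T@t)
E
```

```text
pics
{'time_s': 0.0, 'q': [-82.923, 21.841, 74.385, 0.001, 83.859, -12.335], 'qvel': [-0.069, 0.031, 0.06, -0.006, -0.125, 0.084], 'joint_efforts': [0.002, -44.846, -23.128, -0.0, 0.005, 0.0], 'position': [0.183, -0.518, 0.231], 'tool_rot': [[0.943, 0.332, -0.0], [0.332, -0.943, 0.001], [0.0, -0.001, -1.0]], 'ft_force': [0.115, -0.19, -0.109], 'wrist_torque': [-0.072, 0.009, -0.015], 'grip_width': 0.085}
scene {'fx': 494.07597307249756, 'fy': 494.07597307249756, 'cx': 248.98913347847602, 'cy': 184.25983312275795, 'k1': -0.2199363132327745, 'rvec': array([ 0.85344579, -2.40545878,  1.2659282 ]), 'tvec': array([0.43637194, 0.26884176, 1.03968358])} [-0.0841854   0.82792231  0.80690506]
top {'fx': 463.16605739503746, 'fy': 463.16605739503746, 'cx': 249.32711497935387, 'cy': 184.20073628116916, 'k1': 0.05067716851190993, 'rvec': array([ 2.16683121, -2.2273672 ,  0.07981172]), 'tvec': array([-0.00382558,  0.56631913,  1.36556357])} [ 4.83733477e-01 -4.66675340e-04  1.39696011e+00]
wrist {'fx': 289.2783127419257, 'fy': 289.2783127419257, 'cx': 249.4594634306508, 'cy': 193.44755355157486, 'k1': -0.010327172531149006, 'rvec': array([-2.35352878,  1.66515777,  0.25620509]), 'tvec': array([-0.55011172, -0.0392227 ,  0.3799189 ])} [ 0.25506161 -0.49375357  0.37369866]
```

View pics/a_top.png

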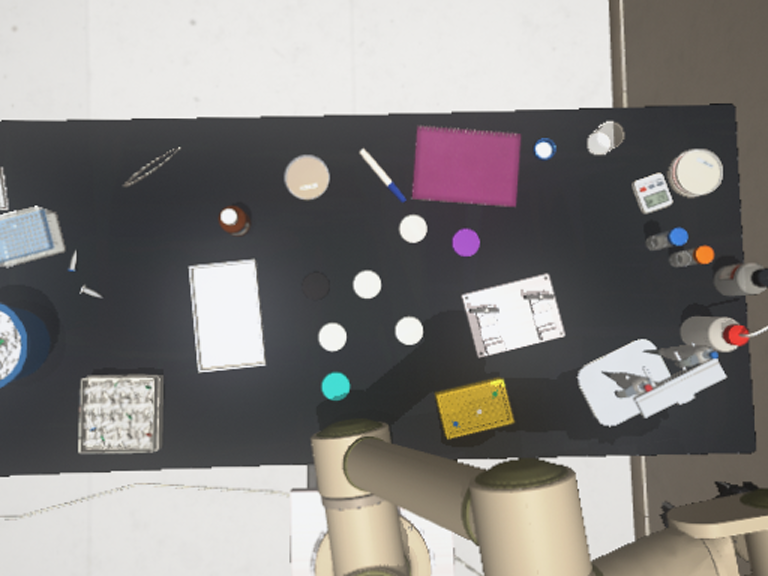

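View pics/a_scene.png

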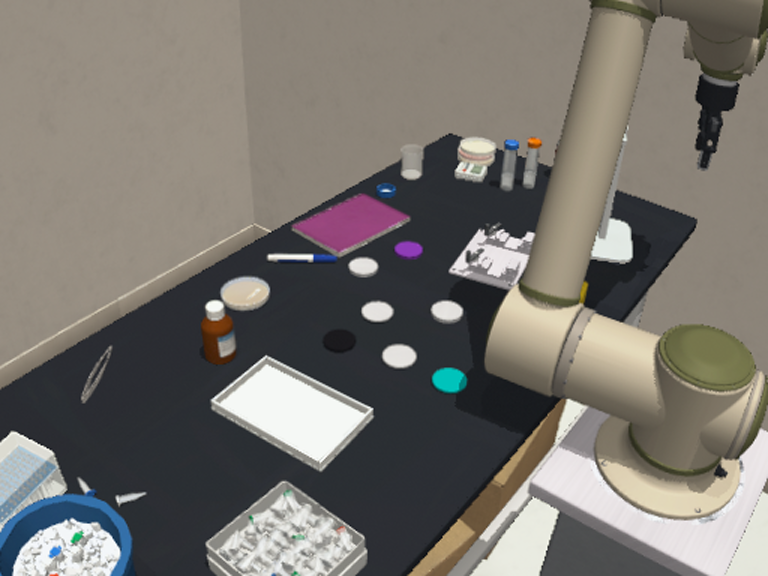

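View pics/a_wrist.png

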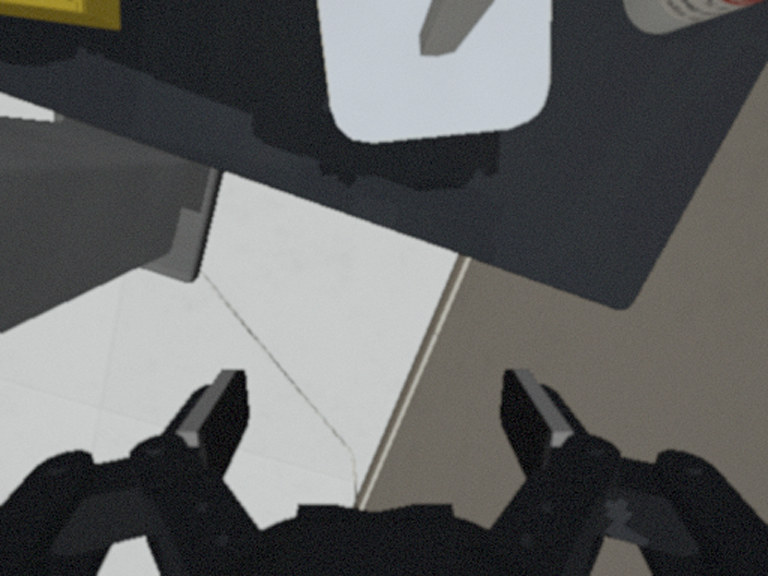

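Top view (×1.5): four pale discs at (413,229), (367,284), (332,337), (409,331). The purple (466,243), turquoise (335,386) and black (316,285) ones are look-alikes, so I leave them alone. The holder is at (514,315) and the tray at (227,315).

Run:
```python
from h import *
im,d=vision.get_image('top'); ci=cam('top')
for q in('disc_1','holder','reject_tray','clip_left','petri_dish','brown_bottle','marker'):
    for r in spotter.trace('top',q)[:8]:
        m=r['pixels'].astype(np.uint8); v,u=np.nonzero(m)
        z={'disc_1':.008,'reject_tray':.02,'holder':0.008}.get(q,.01)
        (cx,cy),(w,h),a=cv2.minAreaRect(np.c_[u,v].astype(np.float32))
        col=im[m>0].mean(0).astype(int)
        P=unproj('top',u.mean(),v.mean(),z,ci=ci)
        print(q,round(r['score'],2),'px',u.mean().round(1),v.mean().round(1),len(u),'xy',P.round(4)[:2],'rect',[round(float(x),1) for x in(cx,cy,w,h,a)],unproj('top',cx,cy,z,ci=ci)[:2].round(4),col, 'dep', unproj('top',cx,cy,d=float(np.median(d[m>0])),ci=ci)[2].round(4))
save('b_holder',im[175:250,295:390],8)
save('b_disc',im[140:270,190:330],5)
c=vision.camera_info('wrist');s=env.observe()
R=cam('wrist')[1];T=np.array(s['tool_rot']);C=-R.T@cam('wrist')[2]
print('cam in tool',T.T@(C-s['position']),'\n',T.T@R.T)
```

```text
disc_1 0.62 px 221.4 224.3 266 xy [0.4491 0.067 ] rect [221.5, 224.5, 17.0, 17.0, 90.0] [0.4483 0.0669] [239 240 236] dep 0.0091
disc_1 0.61 px 272.5 220.3 269 xy [ 0.4566 -0.0859] rect [272.5, 220.5, 17.0, 17.0, 90.0] [ 0.4559 -0.0858] [238 239 235] dep 0.0099
disc_1 0.61 px 210.1 190.5 268 xy [0.5507 0.0986] rect [210.0, 190.5, 17.0, 18.0, 90.0] [0.5508 0.0988] [62 61 63] dep 0.0096
disc_1 0.6 px 223.8 257.3 285 xy [0.3511 0.0623] rect [224.0, 257.0, 18.0, 18.0, 90.0] [0.352  0.0617] [ 64 203 194] dep 0.0094
disc_1 0.55 px 244.6 189.2 278 xy [ 0.5518 -0.0049] rect [244.5, 189.0, 18.0, 17.0, 90.0] [ 0.5525 -0.0047] [234 235 231] dep 0.0094
disc_1 0.49 px 310.2 161.4 286 xy [ 0.6305 -0.2048] rect [310.0, 161.0, 18.0, 18.0, 90.0] [ 0.6316 -0.2044] [161  86 190] dep 0.0093
holder 0.84 px 341.6 210.1 2538 xy [ 0.4813 -0.2937] rect [341.9, 210.4, 44.9, 59.2, 76.0] [ 0.4804 -0.2944] [225 223 223] dep 0.0113
reject_tray 0.76 px 150.8 210.4 3333 xy [0.4964 0.2736] rect [150.8, 210.3, 72.7, 46.7, 84.2] [0.4964 0.2736] [231 231 233] dep 0.0063
reject_tray 0.16 px 323.3 206.7 67 xy [ 0.4929 -0
[... 260 characters left out ...]
0.4812 -0.2934] rect [341.8, 210.1, 44.3, 60.5, 75.3] [ 0.4813 -0.2937] [222 221 220] dep 0.0112
petri_dish 0.63 px 204.6 118.5 709 xy [0.7687 0.11  ] rect [204.5, 118.5, 29.0, 29.0, 90.0] [0.7686 0.1102] [208 193 174] dep 0.0158
brown_bottle 0.57 px 156.4 147.6 329 xy [0.684 0.256] rect [156.2, 147.8, 21.2, 17.7, 45.0] [0.6835 0.2566] [132 113 104] dep 0.0776
marker 0.66 px 255.2 117.4 189 xy [ 0.7683 -0.043 ] rect [254.9, 117.1, 42.7, 5.0, 49.1] [ 0.7692 -0.0421] [168 172 191] dep 0.0159
cam in tool [ 0.07648458  0.00051272 -0.14281318] 
 [[ 4.21982587e-04 -9.54101774e-01 -2.99482264e-01]
 [ 9.99999910e-01  3.86435076e-04  1.77920913e-04]
 [-5.40242076e-05 -2.99482312e-01  9.54101851e-01]]
```

View pics/b_holder.png

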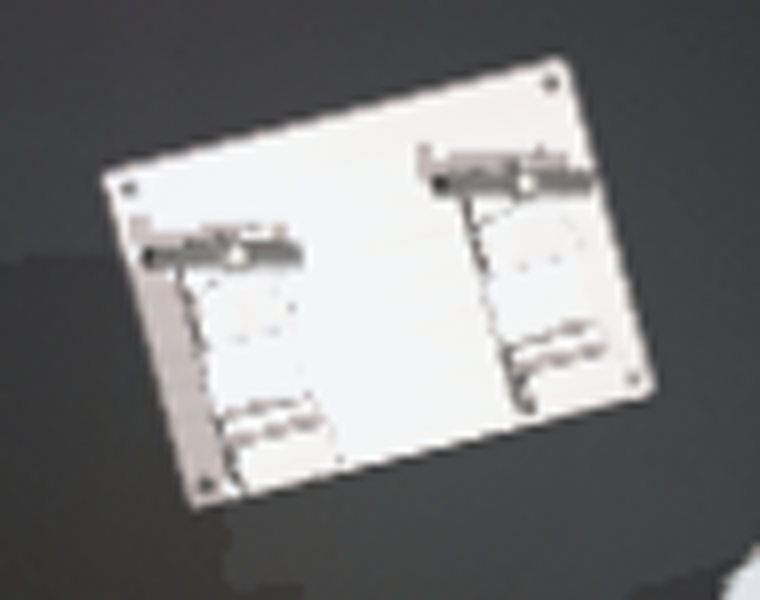

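View pics/b_disc.png

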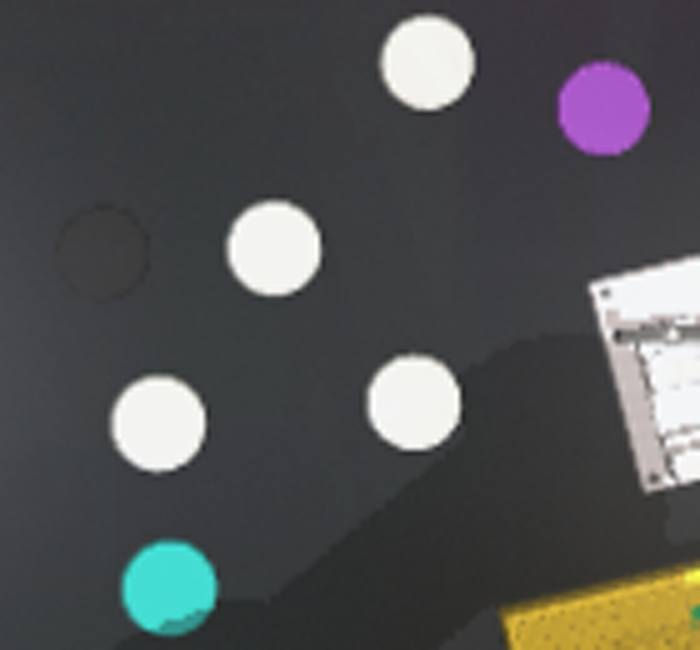

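```bash
cat >> h.py <<'E'
from scipy.spatial.transform import Rotation as Ro
def down(yaw,tilt=0):
    "tool z down, tool x at yaw deg; tilt>0 (deg, about tool y): fingertips point towards tool -x"
    R=np.array([[1,0,0],[0,-1,0],[0,0,-1.]])
    return Ro.from_euler('z',yaw,degrees=True).as_matrix()@R@Ro.from_euler('y',-tilt,degrees=True).as_matrix()
def plan(pos,R,cur=None,vmax=.95,mode='sim',n=None):
    s=env.observe(); p=np.array(s['position']) if cur is None else cur[0]; T=np.array(s['tool_rot']) if cur is None else cur[1]
    rv=Ro.from_matrix(T.T@R).as_rotvec(); D=np.array(pos)-p
    N=n or int(np.ceil(max(np.abs(rv).max()/.15, np.linalg.norm(D)/.04)/vmax+1e-6)); N=max(N,1)
    A=T.copy(); out=[]
    for i in range(N):
        t=A.T@(D/N)/.04; r=rv/N/.15
        out.append([round(float(x),2) for x in(*t,*r)]); A=A@Ro.from_rotvec(rv/N).as_matrix()
    print(N,'rows; shift tot(tool)',(T.T@D/.04).round(2),'rot',(rv/.15).round(2))
    for o in out: print(o)
def st():
    s=env.observe(); T=np.array(s['tool_rot']); print('t',round(s['time_s'],2),'pos',np.round(s['position'],4),'z',T[:,2].round(3),'yaw',round(np.degrees(np.arctan2(T[1,0],T[0,0])),2),'F',np.round(s['ft_force'],1),'w',round(s['grip_width'],4),'q',np.round(s['q'],0))
E
python3 - <<'E'
from h import *
im,d=vision.get_image('top'); ci=cam('top')
hsv=cv2.cvtColor(im,cv2.COLOR_RGB2HSV)
m=((hsv[...,1]<40)&(hsv[...,2]>140)).astype(np.uint8)
n,l,s,c=cv2.connectedComponentsWithStats(m)
for i in range(1,n):
    if 200<s[i,4]<400: print(c[i].round(1),s[i,4],unproj('top',*c[i],.008,ci=ci).round(4))
plan([.50,.18,.14],down(90,40))
E
```

```text
[400.9  92.5] 294 [ 0.8323 -0.4866  0.008 ]
[ 28.3 161.9] 311 [0.6506 0.6332 0.008 ]
[275. 152.] 277 [ 0.6618 -0.0998  0.008 ]
[244.3 189.2] 281 [ 0.552  -0.0041  0.008 ]
[272.4 220. ] 279 [ 0.4574 -0.0856  0.008 ]
[479.8 222.8] 261 [ 0.4331 -0.7006  0.008 ]
[221.2 224.2] 284 [0.4494 0.0678 0.008 ]
21 rows; shift tot(tool) [ 13.28 -13.84   2.28] rot [-2.86 -4.04 -7.86]
[0.63, -0.66, 0.11, -0.14, -0.19, -0.37]
[0.67, -0.62, 0.08, -0.14, -0.19, -0.37]
[0.71, -0.59, 0.04, -0.14, -0.19, -0.37]
[0.74, -0.55, 0.01, -0.14, -0.19, -0.37]
[0.77, -0.5, -0.02, -0.14, -0.19, -0.37]
[0.8, -0.46, -0.05, -0.14, -0.19, -0.37]
[0.82, -0.41, -0.09, -0.14, -0.19, -0.37]
[0.84, -0.36, -0.12, -0.14, -0.19, -0.37]
[0.85, -0.31, -0.15, -0.14, -0.19, -0.37]
[0.86, -0.26, -0.18, -0.14, -0.19, -0.37]
[0.87, -0.21, -0.21, -0.14, -0.19, -0.37]
[0.87, -0.16, -0.24, -0.14, -0.19, -0.37]
[0.87, -0.1, -0.27, -0.14, -0.19, -0.37]
[0.87, -0.05, -0.29, -0.14, -0.19, -0.37]
[0.86, 0.01, -0.32, -0.14, -0.19, -0.37]
[0.85, 0.06, -0.34, -0.14, -0.19, -0.37]
[0.84, 0.12, -0.36, -0.14, -0.19, -0.37]
[0.82, 0.17, -0.39, -0.14, -0.19, -0.37]
[0.8, 0.22, -0.4, -0.14, -0.19, -0.37]
[0.77, 0.28, -0.42, -0.14, -0.19, -0.37]
[0.74, 0.33, -0.44, -0.14, -0.19, -0.37]
```

Request:
jog_arm(plan=[[[0.63,-0.66,0.11,-0.14,-0.19,-0.37],[0.67,-0.62,0.08,-0.14,-0.19,-0.37],[0.71,-0.59,0.04,-0.14,-0.19,-0.37],[0.74,-0.55,0.01,-0.14,-0.19,-0.37],[0.77,-0.5,-0.02,-0.14,-0.19,-0.37],[0.8,-0.46,-0.05,-0.14,-0.19,-0.37],[0.82,-0.41,-0.09,-0.14,-0.19,-0.37],[0.84,-0.36,-0.12,-0.14,-0.19,-0.37],[0.85,-0.31,-0.15,-0.14,-0.19,-0.37],[0.86,-0.26,-0.18,-0.14,-0.19,-0.37]]])

```text
time_s: 1.6
position: [0.3359, -0.1854, 0.1884]
tool_rot: [[0.603, 0.791, -0.106], [0.73, -0.6, -0.327], [-0.322, 0.12, -0.939]]
ft_force: [0.3, -0.8, -0.3]
grip_width: 0.0851
```

Request:
jog_arm(plan=[[[0.87,-0.21,-0.21,-0.14,-0.19,-0.37],[0.87,-0.16,-0.24,-0.14,-0.19,-0.37],[0.87,-0.1,-0.27,-0.14,-0.19,-0.37],[0.87,-0.05,-0.29,-0.14,-0.19,-0.37],[0.86,0.01,-0.32,-0.14,-0.19,-0.37],[0.85,0.06,-0.34,-0.14,-0.19,-0.37],[0.84,0.12,-0.36,-0.14,-0.19,-0.37],[0.82,0.17,-0.39,-0.14,-0.19,-0.37],[0.8,0.22,-0.4,-0.14,-0.19,-0.37],[0.77,0.28,-0.42,-0.14,-0.19,-0.37]]])

```text
time_s: 2.6
position: [0.4894, 0.1465, 0.1452]
tool_rot: [[0.07, 0.997, -0.011], [0.781, -0.061, -0.622], [-0.621, 0.035, -0.783]]
ft_force: [0.4, -1.0, 1.1]
grip_width: 0.0852
```

Request:
jog_arm(plan=[[[0.74,0.33,-0.44,-0.14,-0.19,-0.37],[0,0,0,0,0,0],[0,0,0,0,0,0]]])

```text
time_s: 2.9
position: [0.5042, 0.1784, 0.1408]
tool_rot: [[0.016, 1.0, 0.008], [0.765, -0.007, -0.644], [-0.644, 0.016, -0.765]]
ft_force: [-0.2, -1.0, -0.6]
grip_width: 0.0857
```

Run:
```python
from h import *
st(); im,d=vision.get_image('wrist'); save('c_wrist',im)
for n,P in dict(A=(.662,-.1),B=(.552,-.004),C=(.457,-.086),D=(.449,.068)).items(): print(n,proj('wrist',[*P,.008]).round(0)*1.5)
```

```text
t 2.9 pos [0.5042 0.1784 0.1408] z [ 0.008 -0.644 -0.765] yaw 88.82 F [-0.2 -1.  -0.6] w 0.0857 q [ 23.  36.  77. -37.  86.  33.]
A [520.5 349.5]
B [427.5 306. ]
C [328.5 348. ]
D [298.5 259.5]
```

View pics/c_wrist.png

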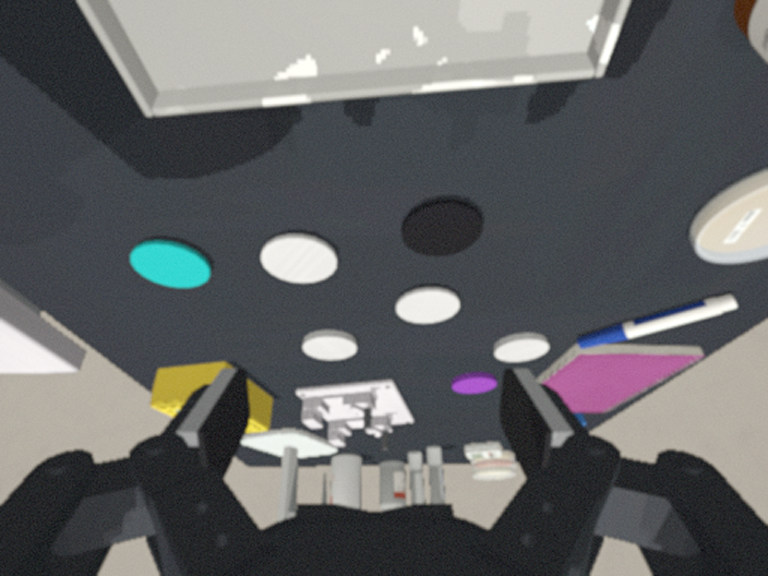

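Run:
```python
from h import *
import numpy as np
im=cv2.imread('pics/c_wrist.png'); im=cv2.resize(im,(512,384),interpolation=cv2.INTER_AREA)
im,_=vision.get_image('wrist')
fl=im[::-1,::-1]
t=[]
for n,P in dict(A=(.662,-.1),B=(.552,-.004),C=(.457,-.086),D=(.449,.068)).items():
    u,v=proj('wrist',[*P,.008]).round().astype(int); u,v=511-u,383-v
    t.append(cv2.resize(fl[v-22:v+24,u-32:u+32],(390,280),interpolation=cv2.INTER_CUBIC))
cv2.imwrite('pics/c_crop.png',np.vstack([np.hstack(t[:2]),np.hstack(t[2:])])[:,:,::-1])
```

```text
(no output)
```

View pics/c_crop.png

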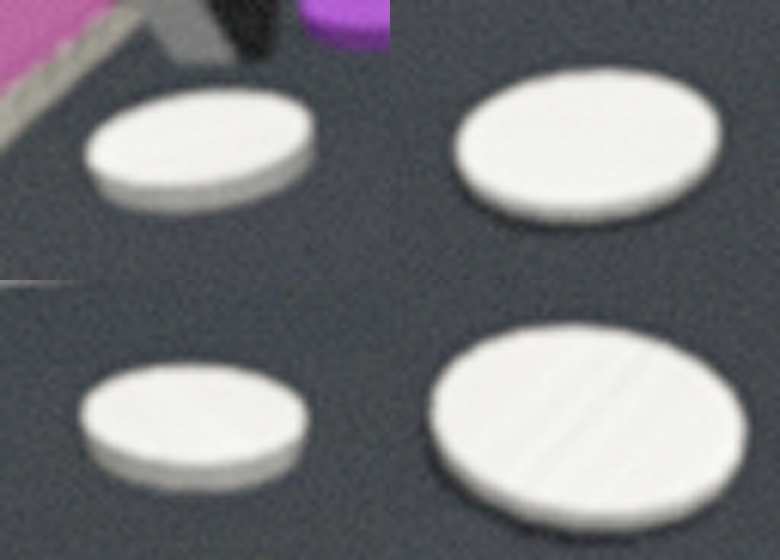

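The enlarged crop (flipped) shows A (0.662,-0.100) and C (0.457,-0.086) with full-height sides, so they are flat. B (0.552,-0.004) and D (0.449,0.068) have thin rims with shadow beneath, so they are crowned. Next I hover between C and the holder.

Run:
```python
from h import *
plan([.45,-.17,.2],down(14.6))
```

```text
10 rows; shift tot(tool) [-7.61 -1.25  4.46] rot [3.13 3.9  8.3 ]
[-0.76, -0.13, 0.45, 0.31, 0.39, 0.83]
[-0.79, -0.01, 0.4, 0.31, 0.39, 0.83]
[-0.81, 0.11, 0.35, 0.31, 0.39, 0.83]
[-0.81, 0.23, 0.3, 0.31, 0.39, 0.83]
[-0.79, 0.34, 0.24, 0.31, 0.39, 0.83]
[-0.75, 0.44, 0.18, 0.31, 0.39, 0.83]
[-0.7, 0.54, 0.11, 0.31, 0.39, 0.83]
[-0.63, 0.63, 0.04, 0.31, 0.39, 0.83]
[-0.55, 0.7, -0.02, 0.31, 0.39, 0.83]
[-0.45, 0.76, -0.09, 0.31, 0.39, 0.83]
```

Request:
jog_arm(plan=[[[-0.76,-0.13,0.45,0.31,0.39,0.83],[-0.79,-0.01,0.4,0.31,0.39,0.83],[-0.81,0.11,0.35,0.31,0.39,0.83],[-0.81,0.23,0.3,0.31,0.39,0.83],[-0.79,0.34,0.24,0.31,0.39,0.83],[-0.75,0.44,0.18,0.31,0.39,0.83],[-0.7,0.54,0.11,0.31,0.39,0.83],[-0.63,0.63,0.04,0.31,0.39,0.83],[-0.55,0.7,-0.02,0.31,0.39,0.83],[-0.45,0.76,-0.09,0.31,0.39,0.83]]])

```text
time_s: 4.0
position: [0.4495, -0.1712, 0.2011]
tool_rot: [[0.969, 0.247, 0.007], [0.247, -0.969, -0.001], [0.006, 0.003, -1.0]]
ft_force: [0.4, 0.8, -0.7]
grip_width: 0.0854
```

Request:
jog_arm(plan=[[[0,0,0,0,0,0],[0,0,0,0,0,0]]])

```text
time_s: 4.2
position: [0.4496, -0.1703, 0.2004]
tool_rot: [[0.968, 0.251, 0.003], [0.251, -0.968, -0.003], [0.002, 0.004, -1.0]]
ft_force: [0.2, -1.2, -0.4]
grip_width: 0.0854
```

Run:
```python
from h import *
st(); im,d=vision.get_image('wrist'); save('d_wrist',im)
top,_=vision.get_image('top')
ci=cam('wrist'); np.savez('d.npz',im=im,d=d,f=[ci[0][k] for k in('fx','fy','cx','cy','k1')],R=ci[1],t=ci[2],top=top)
for P in((.4574,-.0856,.008),(.4804,-.2944,.008)): print(proj('wrist',P)*1.5)
```

```text
t 4.2 pos [ 0.4496 -0.1703  0.2004] z [ 0.003 -0.003 -1.   ] yaw 14.53 F [ 0.2 -1.2 -0.4] w 0.0854 q [-35.  16.  88.  -0.  75.  41.]
[271.14264062 220.60207694]
[535.89812631 259.78368326]
```

View pics/d_wrist.png

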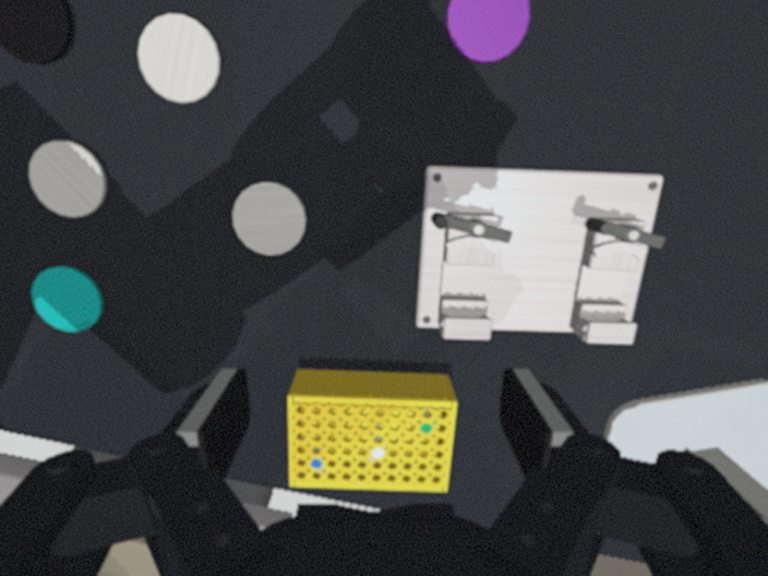

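Run:
```python
from h import *
f=np.load('d.npz'); im=f['im']; save('d_h',im[105:235,272:452],4.4)
```

```text
(no output)
```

View pics/d_h.png

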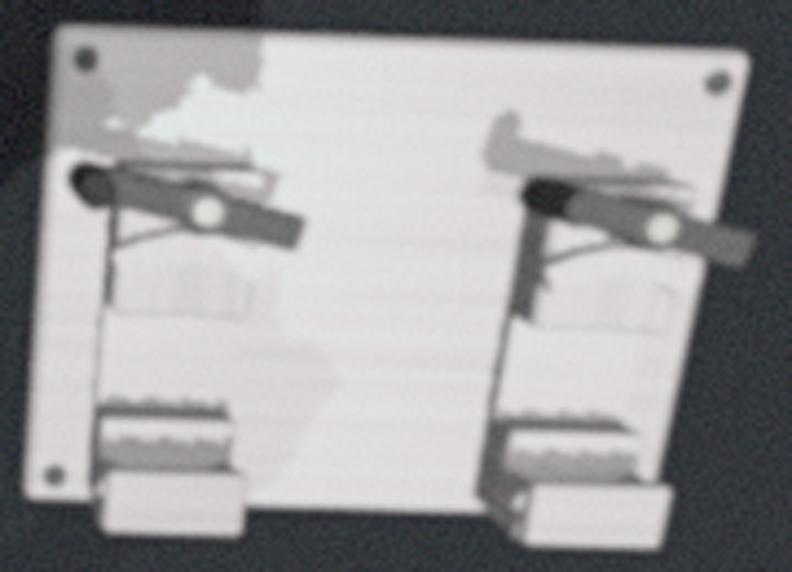

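```bash
cat > fit.py <<'E'
from h import *
from scipy.optimize import least_squares
f=np.load('d.npz'); c=dict(zip(('fx','fy','cx','cy','k1'),f['f'])); ci=(c,f['R'],f['t'])
F=[((53,26),(65,90,8)),((750,50),(65,-90,8)),((24,497),(-65,90,8)),((208,211),(24,55,40)),((661,228),(24,-55,40)),((171,473),(-43,55,40)),((600,485),(-43,-55,40))]
px=np.array([(272+(u+.5)/4.4-.5,105+(v+.5)/4.4-.5) for (u,v),_ in F])
def W(p,P): 
    a=p[2]; P=np.array(P)/1000; return np.array([p[0]+P[0]*np.cos(a)-P[1]*np.sin(a),p[1]+P[0]*np.sin(a)+P[1]*np.cos(a),P[2]+(p[3] if len(p)>3 else 0)])
for sel in (range(5),range(7),[0,1,2],[3,4]):
    g=lambda p: np.concatenate([proj('wrist',W(p,F[i][1]),ci)-px[i] for i in sel])
    for p0 in([.48,-.294,.255],):
        r=least_squares(g,p0); print(r.x[:2].round(4),np.degrees(r.x[2]).round(2),r.fun.round(1))
# disc C
im=f['im']; 
m=cv2.inRange(cv2.cvtColor(im,cv2.COLOR_RGB2HSV),(0,0,120),(180,50,255)); n,l,s,cc=cv2.connectedComponentsWithStats(m)
for i in range(1,n):
    if 800<s[i,4]<4000: print(cc[i].round(1),s[i,4],unproj('wrist',*cc[i],.008,ci=ci).round(4))
E
python3 fit.py
```

```text
[ 0.4838 -0.2915] 12.89 [ 0.4 -0.3  1.1  0.1 -0.1  0.9 -0.7 -0.  -0.6 -0.4]
[ 0.4837 -0.2911] 12.76 [ 0.2 -0.5  0.8  0.3 -0.6  0.8 -1.  -0.1 -0.9 -0.3  1.1 -0.2  0.4  0.2]
[ 0.4839 -0.2909] 12.96 [-0.1 -0.4  0.6 -0.2 -0.5  0.8]
[ 0.4838 -0.2921] 12.69 [-0. -0.  0.  0.]
[118.6  38.3] 2595 [ 0.5525 -0.0015  0.008 ]
[ 44.2 118.6] 1982 [0.4499 0.0694 0.008 ]
[178.8 145.4] 1844 [ 0.4588 -0.0831  0.008 ]
```

Run:
```python
from h import *
plan([.4588,-.0831,.025],down(12.8))
```

```text
6 rows; shift tot(tool) [ 0.74 -2.02  4.37] rot [ 0.02 -0.01  0.23]
[0.12, -0.34, 0.73, 0.0, -0.0, 0.04]
[0.12, -0.34, 0.73, 0.0, -0.0, 0.04]
[0.12, -0.34, 0.73, 0.0, -0.0, 0.04]
[0.12, -0.34, 0.73, 0.0, -0.0, 0.04]
[0.12, -0.34, 0.73, 0.0, -0.0, 0.04]
[0.11, -0.34, 0.73, 0.0, -0.0, 0.04]
```

Request:
jog_arm(plan=[[[0.12,-0.34,0.73,0,0,0.04],[0.12,-0.34,0.73,0,0,0.04],[0.12,-0.34,0.73,0,0,0.04],[0.12,-0.34,0.73,0,0,0.04],[0.12,-0.34,0.73,0,0,0.04],[0.12,-0.34,0.73,0,0,0.04],[0,0,0,0,0,0],[0,0,0,0,0,0]]], grip=0.6, squeeze=40)

```text
time_s: 5.1
position: [0.46, -0.0827, 0.0252]
tool_rot: [[0.975, 0.222, 0.003], [0.222, -0.975, -0.003], [0.002, 0.003, -1.0]]
ft_force: [0.5, 0.3, 0.8]
grip_width: 0.0687
```

Run:
```python
from h import *
st(); im,d=vision.get_image('wrist'); save('e_wrist',im)
```

```text
t 5.1 pos [ 0.46   -0.0827  0.0252] z [ 0.003 -0.003 -1.   ] yaw 12.83 F [0.5 0.3 0.8] w 0.0687 q [-25.  30. 103.  -0.  47.  53.]
```

View pics/e_wrist.png

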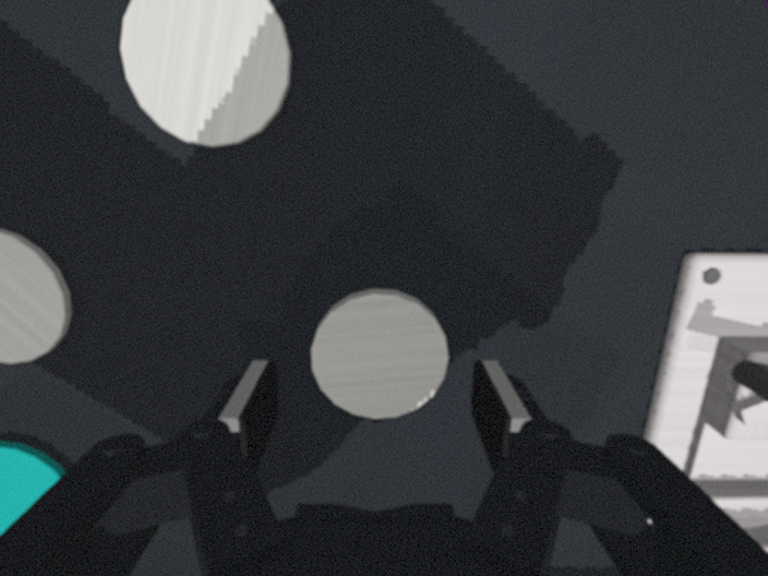

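Request:
jog_arm(plan=[[[0,0,0.2,0,0,0],[0,0,0.2,0,0,0],[0,0,0.1,0,0,0],[0,0,0.08,0,0,0],[0,0,0,0,0,0]]])

```text
time_s: 5.65
position: [0.4596, -0.0836, 0.0012]
tool_rot: [[0.976, 0.219, 0.003], [0.219, -0.976, -0.002], [0.002, 0.003, -1.0]]
ft_force: [0.1, 0.1, 0.2]
grip_width: 0.0683
```

Request:
jog_arm(plan=[[[0,0,0.05,0,0,0],[0,0,0.05,0,0,0],[0,0,0,0,0,0]]])

```text
time_s: 5.95
position: [0.4598, -0.0835, -0.0026]
tool_rot: [[0.976, 0.219, 0.003], [0.219, -0.976, -0.002], [0.002, 0.003, -1.0]]
ft_force: [-0.7, -0.2, -1.0]
grip_width: 0.0684
```

Request:
jog_arm(plan=[[[0,0,0,0,0,0],[0,0,0,0,0,0],[0,0,0,0,0,0],[0,0,0,0,0,0],[0,0,0,0,0,0],[0,0,0,0,0,0]]], grip=-1, squeeze=50)

```text
time_s: 6.55
position: [0.4599, -0.0835, -0.0018]
tool_rot: [[0.976, 0.219, 0.004], [0.219, -0.976, -0.003], [0.003, 0.003, -1.0]]
ft_force: [-1.7, 1.1, 9.3]
grip_width: 0.0533
```

Request:
jog_arm(plan=[[[0,0,0,0,0,0],[0,0,-0.1,0,0,0],[0,0,-0.4,0,0,0],[0,0,-0.6,0,0,0],[0,0,-0.6,0,0,0],[0,0,0,0,0,0],[0,0,0,0,0,0]]])

```text
time_s: 7.25
position: [0.4595, -0.0833, 0.0655]
tool_rot: [[0.976, 0.219, 0.004], [0.219, -0.976, -0.003], [0.003, 0.003, -1.0]]
ft_force: [0.3, -0.3, -0.5]
grip_width: 0.0532
```

Run:
```python
from h import *
st(); im,d=vision.get_image('wrist'); save('f_wrist',im[150:384,100:400],2.5)
```

```text
t 7.25 pos [ 0.4595 -0.0833  0.0655] z [ 0.004 -0.003 -1.   ] yaw 12.66 F [ 0.3 -0.3 -0.5] w 0.0532 q [-25.  25. 101.  -0.  53.  53.]
```

View pics/f_wrist.png

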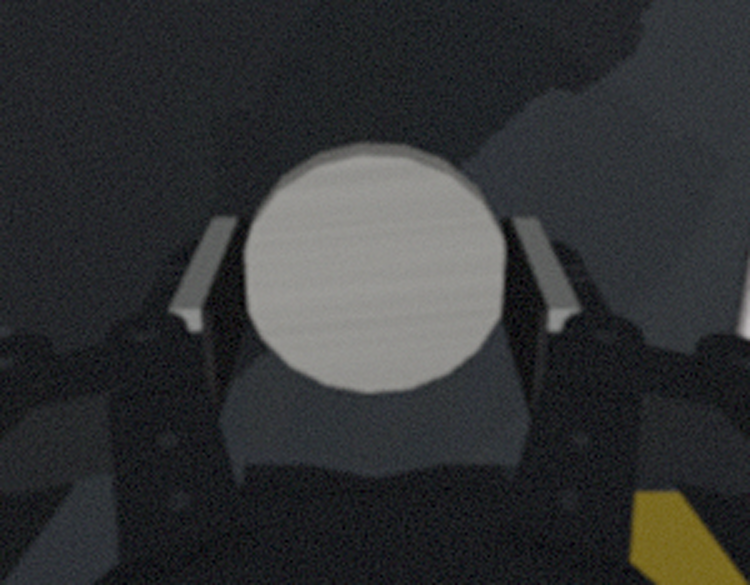

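Run:
```python
from h import *
s=env.observe(); im,d=vision.get_image('wrist'); ci=cam('wrist'); T=np.array(s['tool_rot']); p=np.array(s['position'])
g=im.astype(int).mean(2); m=((g>120)).astype(np.uint8); n,l,ss,cc=cv2.connectedComponentsWithStats(m)
k=l[150+108,100+150]; mm=(l==k).astype(np.uint8); cnt=max(cv2.findContours(mm,0,1)[0],key=cv2.contourArea)
e=cv2.fitEllipse(cnt); print(e, ss[k])
dd=np.median(d[mm>0]); 
for z in(.0655+.0098,.0655+.0118): 
    P=unproj('wrist',*e[0],z,ci=ci); print('tool',(T.T@(P-p)*1000).round(2))
v,u=np.nonzero(mm); Q=np.array([unproj('wrist',a,b,d=float(d[b,a]),ci=ci) for a,b in zip(u[::7],v[::7])]); Q=(Q-p)@T*1000
print('depth tool mean',np.median(Q,0).round(2)); A=np.c_[Q[:,:2],np.ones(len(Q))]; print('plane',np.linalg.lstsq(A,Q[:,2],rcond=None)[0].round(3)); print(Q.min(0).round(1),Q.max(0).round(1))
```

```text
((249.43173217773438, 258.77587890625), (93.67649841308594, 103.53470611572266), 90.1229476928711) [ 198  212  103   95 7760]
tool [ -0.37   0.48 -10.39]
tool [  0.79   0.48 -12.39]
depth tool mean [-0.8   0.75 -9.62]
plane [-2.8000e-01  3.0000e-03 -1.0653e+01]
[ -30.1  -25.7 -142.5] [76.5 27.  -7.7]
```

```bash
cat >> h.py <<'E'
H=[.4838,-.2915,np.radians(12.8)]
def W(P,h=None):
    h=h or H; a=h[2]; P=np.array(P,float)/1000; return np.array([h[0]+P[0]*np.cos(a)-P[1]*np.sin(a),h[1]+P[0]*np.sin(a)+P[1]*np.cos(a),P[2]])
E
python3 - <<'E'
from h import *
plan(W([-75,0,120]),down(12.8))
E
```

```text
7 rows; shift tot(tool) [-2.41  5.23 -1.38] rot [ 0.01 -0.01 -0.02]
[-0.34, 0.75, -0.2, 0.0, -0.0, -0.0]
[-0.34, 0.75, -0.2, 0.0, -0.0, -0.0]
[-0.35, 0.75, -0.2, 0.0, -0.0, -0.0]
[-0.35, 0.75, -0.2, 0.0, -0.0, -0.0]
[-0.35, 0.75, -0.2, 0.0, -0.0, -0.0]
[-0.35, 0.75, -0.2, 0.0, -0.0, -0.0]
[-0.35, 0.75, -0.2, 0.0, -0.0, -0.0]
```

Request:
jog_arm(plan=[[[-0.34,0.75,-0.2,0,0,0],[-0.34,0.75,-0.2,0,0,0],[-0.35,0.75,-0.2,0,0,0],[-0.35,0.75,-0.2,0,0,0],[-0.35,0.75,-0.2,0,0,0],[-0.35,0.75,-0.2,0,0,0],[-0.35,0.75,-0.2,0,0,0],[0,0,0,0,0,0],[0,0,0,0,0,0]]])

```text
time_s: 8.25
position: [0.4101, -0.3092, 0.1208]
tool_rot: [[0.976, 0.218, 0.002], [0.218, -0.976, -0.0], [0.002, 0.001, -1.0]]
ft_force: [-0.6, 0.4, -0.9]
grip_width: 0.0531
```

Run:
```python
from h import *
st(); im,d=vision.get_image('wrist'); save('g_wrist',im)
ci=cam('wrist'); np.savez('g.npz',im=im,d=d,f=[ci[0][k] for k in('fx','fy','cx','cy','k1')],R=ci[1],t=ci[2])
for P in((65,90,8),(65,-90,8),(-65,90,8),(-65,-90,8),(24,55,40),(24,-55,40),(-43,55,40)): print(P,(proj('wrist',W(P))*1.5).round(0))
```

```text
t 8.25 pos [ 0.4101 -0.3092  0.1208] z [ 0.002 -0.    -1.   ] yaw 12.58 F [-0.6  0.4 -0.9] w 0.0531 q [-50.  25.  90.   0.  65.  27.]
(65, 90, 8) [199.  27.]
(65, -90, 8) [544.  26.]
(-65, 90, 8) [225. 269.]
(-65, -90, 8) [521. 268.]
(24, 55, 40) [257. 104.]
(24, -55, 40) [487. 104.]
(-43, 55, 40) [267. 243.]
```

View pics/g_wrist.png

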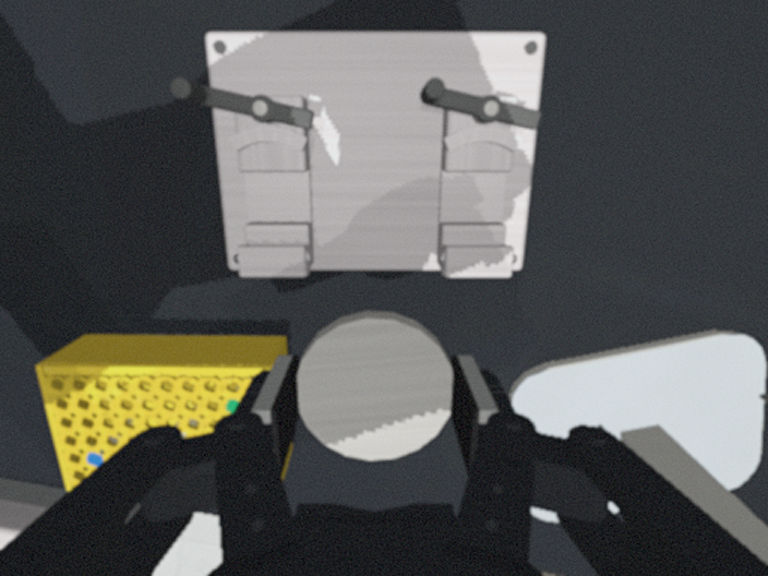

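Run:
```python
from h import *
f=np.load('g.npz'); im=f['im']; save('g_h',im[12:192,105:375],2.96)
```

```text
(no output)
```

View pics/g_h.png

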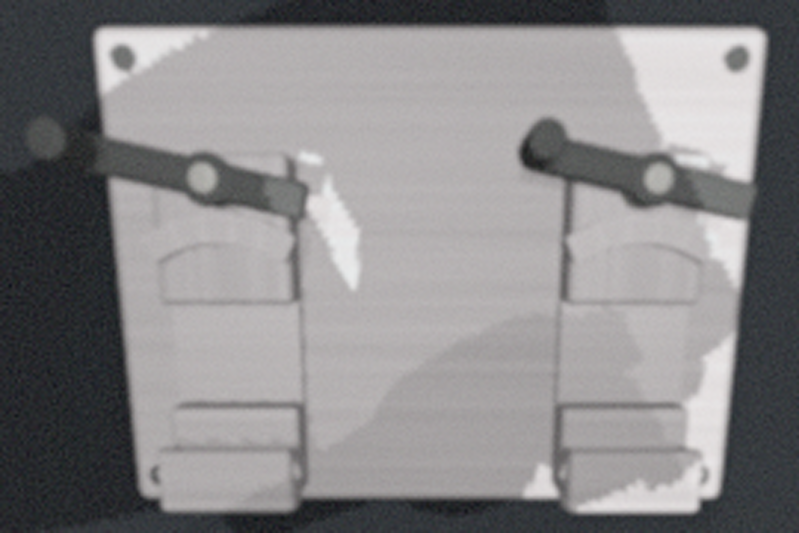

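```bash
cat > fit2.py <<'E'
from h import *
from scipy.optimize import least_squares
f=np.load('g.npz'); c=dict(zip(('fx','fy','cx','cy','k1'),f['f'])); ci=(c,f['R'],f['t'])
F=[((94,26),(65,90,8)),((768,26),(65,-90,8)),((140,498),(-65,90,8)),((718,498),(-65,-90,8)),((203,177),(24,55,40)),((658,177),(24,-55,40)),
((162,300),(-6,73,24)),((295,300),(-6,37,24)),((567,300),(-6,-37,24)),((697,300),(-6,-73,24)),((176,405),(-34,73,24)),((299,405),(-34,37,24)),((558,405),(-34,-37,24)),((686,405),(-34,-73,24)),
((160,449),(-43,73,40)),((298,449),(-43,37,40)),((563,449),(-43,-37,40)),((700,449),(-43,-73,40))]
px=np.array([(105+(u+.5)/2.96-.5,12+(v+.5)/2.96-.5) for (u,v),_ in F])
for sel in (range(18),range(4),range(4,18)):
    g=lambda p: np.concatenate([proj('wrist',W(F[i][1],list(p[:3]))+[0,0,p[3]],ci)-px[i] for i in sel])
    r=least_squares(g,[.48,-.294,.225,0],loss='soft_l1'); print(r.x.round(4),np.degrees(r.x[2]).round(2)); 
    if len(sel)==18: print(r.fun.reshape(-1,2).round(1).tolist())
E
python3 fit2.py
```

```text
[ 0.4828 -0.2933  0.2202 -0.0024] 12.62
[[-0.2, -0.2], [-0.4, 0.0], [0.2, -0.5], [0.2, -0.3], [1.0, 0.2], [-1.1, 0.4], [0.3, 0.7], [-0.1, 0.7], [-0.5, 0.8], [0.1, 0.9], [-1.4, -0.1], [0.0, -0.1], [1.0, -0.0], [0.7, 0.0], [-0.8, -0.6], [-2.1, -0.6], [1.7, -0.5], [0.8, -0.5]]
[ 0.4826 -0.2933  0.2199 -0.002 ] 12.6
[ 0.4829 -0.2932  0.2207 -0.0026] 12.65
```

```bash
sed -i 's/^H=.*/H=[.4830,-.2927,np.radians(12.65)]/' h.py
python3 - <<'E'
from h import *
plan(W([-11.4,55,75]),down(12.65,-12))
E
```

```text
3 rows; shift tot(tool) [ 1.57 -1.36  1.15] rot [ 0.    1.39 -0.  ]
[0.52, -0.45, 0.38, 0.0, 0.46, -0.0]
[0.5, -0.45, 0.42, 0.0, 0.46, -0.0]
[0.47, -0.45, 0.45, 0.0, 0.46, -0.0]
```

Request:
jog_arm(plan=[[[0.52,-0.45,0.38,0,0.46,0],[0.5,-0.45,0.42,0,0.46,0],[0.47,-0.45,0.45,0,0.46,0],[0,0,0,0,0,0],[0,0,0,0,0,0],[0,0,0,0,0,0]]])

```text
time_s: 8.9
position: [0.4606, -0.2435, 0.0766]
tool_rot: [[0.954, 0.22, 0.204], [0.216, -0.976, 0.042], [0.208, 0.004, -0.978]]
ft_force: [0.5, 0.4, -1.3]
grip_width: 0.053
```

Run:
```python
from h import *
st(); plan(W([-11.4,55,30.5]),down(12.65,-12),n=4)
im,d=vision.get_image('wrist'); save('h_wrist',im); im,d=vision.get_image('scene'); save('h_scene',im[100:220,270:400],5)
```

```text
t 8.9 pos [ 0.4606 -0.2435  0.0766] z [ 0.204  0.042 -0.978] yaw 12.73 F [ 0.5  0.4 -1.3] w 0.053 q [-46.  26.  99.  13.  50.  23.]
4 rows; shift tot(tool) [-0.25 -0.06  1.12] rot [0.03 0.   0.01]
[-0.06, -0.01, 0.28, 0.01, 0.0, 0.0]
[-0.06, -0.01, 0.28, 0.01, 0.0, 0.0]
[-0.06, -0.01, 0.28, 0.01, 0.0, 0.0]
[-0.06, -0.01, 0.28, 0.01, 0.0, 0.0]
```

View pics/h_wrist.png

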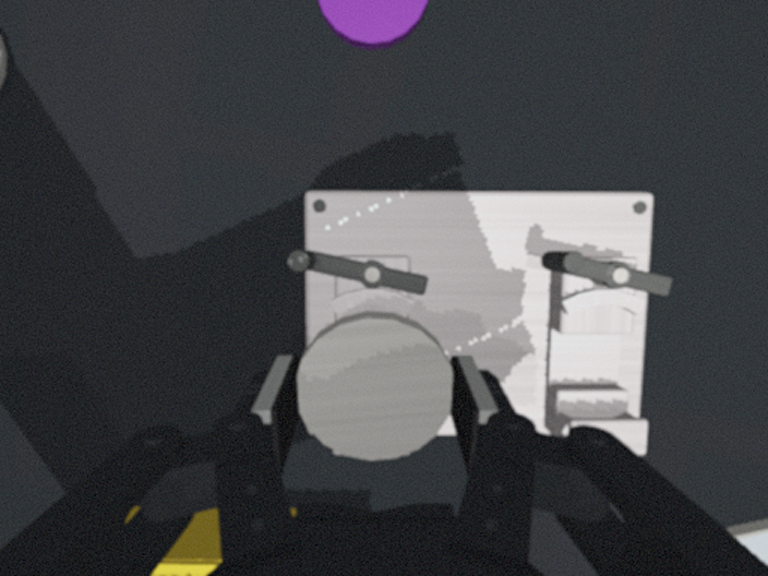

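View pics/h_scene.png

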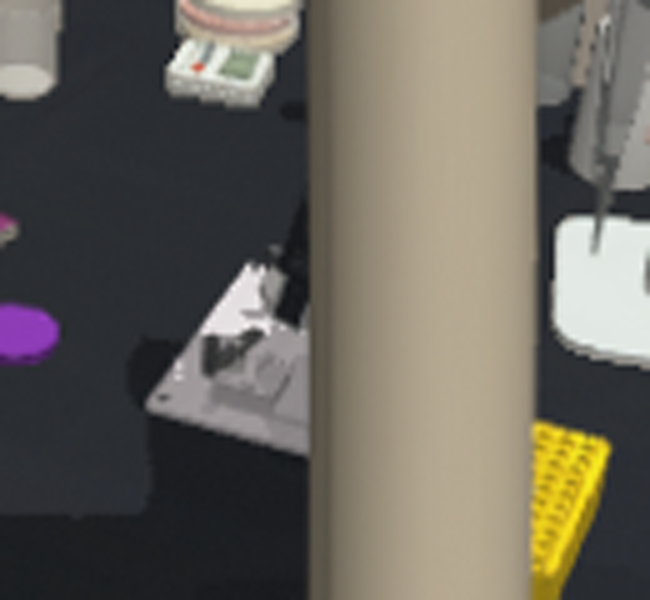

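Request:
jog_arm(plan=[[[-0.06,-0.01,0.28,0,0,0],[-0.06,-0.01,0.28,0,0,0],[-0.06,-0.01,0.28,0,0,0],[-0.06,-0.01,0.26,0,0,0],[0,0,0,0,0,0],[0,0,0,0,0,0]]])

```text
time_s: 9.6
position: [0.4599, -0.2419, 0.0312]
tool_rot: [[0.954, 0.219, 0.204], [0.215, -0.976, 0.042], [0.208, 0.003, -0.978]]
ft_force: [0.3, -1.0, -0.6]
grip_width: 0.0538
```

Run:
```python
from h import *
st(); h=W([0,0,0]); s=env.observe(); D=(np.array(s['position'])-h)*1000; a=H[2]; print('holder frame',np.round([D[0]*np.cos(a)+D[1]*np.sin(a),-D[0]*np.sin(a)+D[1]*np.cos(a),D[2]],2))
im,d=vision.get_image('wrist'); save('i_wrist',im[100:384,60:460],2)
```

```text
t 9.6 pos [ 0.4599 -0.2419  0.0312] z [ 0.204  0.042 -0.978] yaw 12.68 F [ 0.3 -1.  -0.6] w 0.0538 q [-46.  30. 101.  15.  43.  21.]
holder frame [-11.4   54.61  31.23]
```

View pics/i_wrist.png

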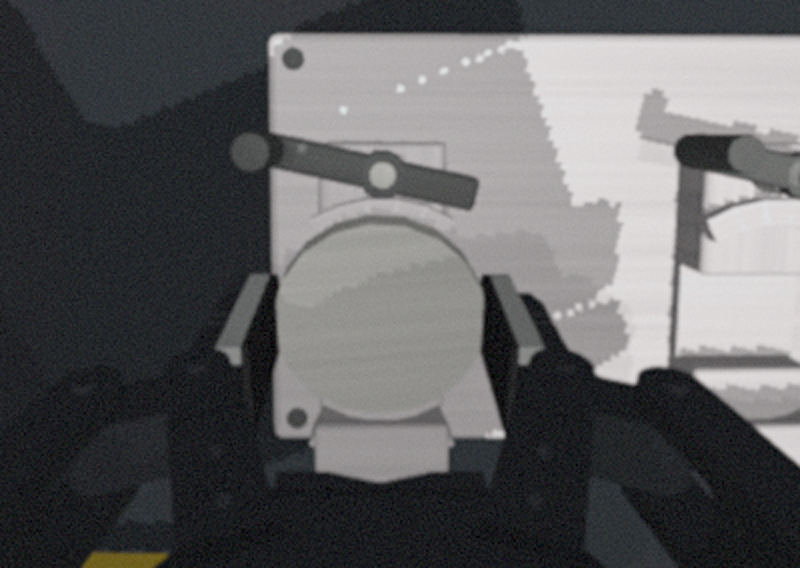

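Request:
jog_arm(plan=[[[0,0,0.02,0,0,0],[-0.05,0,0,0,0,0],[-0.05,0,0,0,0,0],[-0.05,0,0,0,0,0],[0,0,0,0,0,0]]])

```text
time_s: 10.15
position: [0.454, -0.2429, 0.029]
tool_rot: [[0.954, 0.219, 0.204], [0.215, -0.976, 0.043], [0.208, 0.003, -0.978]]
ft_force: [-0.1, 0.9, -0.6]
grip_width: 0.0532
```

Request:
jog_arm(plan=[[[-0.025,0,0,0,0,0],[0,0,0,0,0,0]]])

```text
time_s: 10.35
position: [0.4532, -0.2431, 0.0288]
tool_rot: [[0.954, 0.219, 0.204], [0.215, -0.976, 0.043], [0.208, 0.003, -0.978]]
ft_force: [0.3, -0.1, -0.2]
grip_width: 0.0534
```

Request:
jog_arm(plan=[[[-0.025,0,0,0,0,0],[0,0,0,0,0,0]]])

```text
time_s: 10.55
position: [0.4528, -0.2434, 0.0288]
tool_rot: [[0.954, 0.219, 0.205], [0.215, -0.976, 0.042], [0.209, 0.003, -0.978]]
ft_force: [4.6, 1.2, -0.3]
grip_width: 0.053
```

```bash
cat >> h.py <<'E'
def hf():
    s=env.observe(); D=(np.array(s['position'])-W([0,0,0]))*1000; a=H[2]; F=s['ft_force']; print('holder frame',np.round([D[0]*np.cos(a)+D[1]*np.sin(a),-D[0]*np.sin(a)+D[1]*np.cos(a),D[2]],2),'F',np.round([F[0]*np.cos(a)+F[1]*np.sin(a),-F[0]*np.sin(a)+F[1]*np.cos(a),F[2]],1))
E
python3 - <<'E'
from h import *
st(); hf()
im,d=vision.get_image('wrist'); save('j_wrist',im[100:384,60:460],2)
E
```

```text
t 10.55 pos [ 0.4528 -0.2434  0.0288] z [ 0.205  0.042 -0.978] yaw 12.67 F [ 4.6  1.2 -0.3] w 0.053 q [-47.  30. 102.  15.  42.  20.]
holder frame [-18.66  54.74  28.77] F [ 4.7  0.1 -0.3]
```

View pics/j_wrist.png

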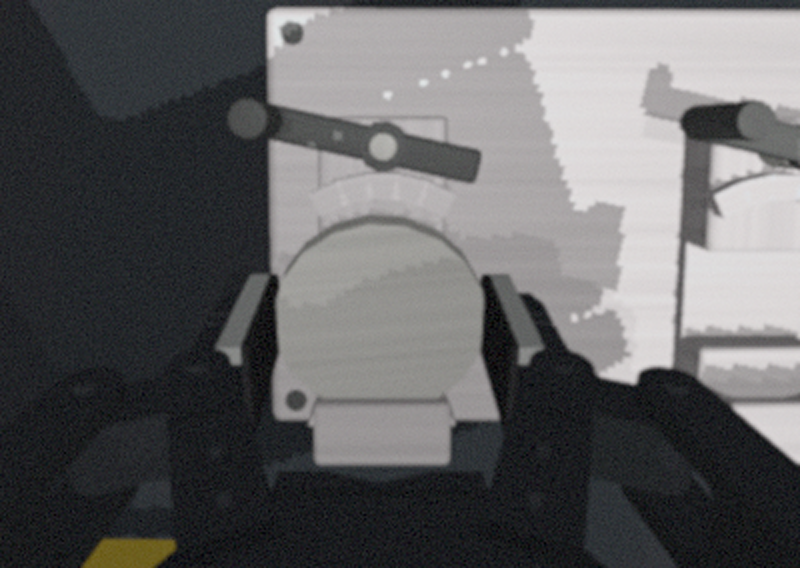

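```bash
cat >> h.py <<'E'
def pivot(r,dT,n,extra=(0,0,0)):
    "rotate about tool y by dT rad keeping tool-frame point r (mm) fixed, plus extra world-z mm etc; print rows"
    T=np.array(env.observe()['tool_rot']); p=np.zeros(3); r=np.array(r)
    for i in range(n):
        T2=T@Ro.from_rotvec([0,dT/n,0]).as_matrix()
        d=T@r-T2@r+np.array(extra)/n
        print([round(float(x),3) for x in T.T@d/40]+[0,round(dT/n/.15,3),0]); T=T2
E
python3 - <<'E'
from h import *
pivot((-28.3,0,-2),-np.radians(12.05),6,(0,0,-.5))
E
```

```text
[-0.003, -0.0, 0.027, 0, np.float64(-0.234), 0]
[-0.003, -0.0, 0.027, 0, np.float64(-0.234), 0]
[-0.002, -0.0, 0.027, 0, np.float64(-0.234), 0]
[-0.002, -0.0, 0.027, 0, np.float64(-0.234), 0]
[-0.002, -0.0, 0.027, 0, np.float64(-0.234), 0]
[-0.002, -0.0, 0.027, 0, np.float64(-0.234), 0]
```

Request:
jog_arm(plan=[[[-0.003,0,0.027,0,-0.234,0],[-0.003,0,0.027,0,-0.234,0],[-0.002,0,0.027,0,-0.234,0],[0,0,0,0,0,0]]])

```text
time_s: 11.0
position: [0.4529, -0.2432, 0.0252]
tool_rot: [[0.97, 0.22, 0.102], [0.219, -0.975, 0.02], [0.103, 0.003, -0.995]]
ft_force: [0.4, -0.4, -0.7]
grip_width: 0.0532
```

Request:
jog_arm(plan=[[[-0.002,0,0.027,0,-0.234,0],[-0.002,0,0.027,0,-0.234,0],[-0.002,0,0.027,0,-0.234,0],[0,0,0,0,0,0]]])

```text
time_s: 11.4
position: [0.4526, -0.2433, 0.0222]
tool_rot: [[0.975, 0.22, -0.001], [0.22, -0.975, -0.003], [-0.001, 0.003, -1.0]]
ft_force: [-1.6, -0.3, 3.4]
grip_width: 0.0534
```

Run:
```python
from h import *
st(); hf()
im,d=vision.get_image('wrist'); save('k_wrist',im[100:384,60:460],2)
```

```text
t 11.4 pos [ 0.4526 -0.2433  0.0222] z [-0.001 -0.003 -1.   ] yaw 12.71 F [-1.6 -0.3  3.4] w 0.0534 q [-41.  33.  96.  -0.  51.  36.]
holder frame [-18.88  54.89  22.25] F [-1.6  0.1  3.4]
```

View pics/k_wrist.png

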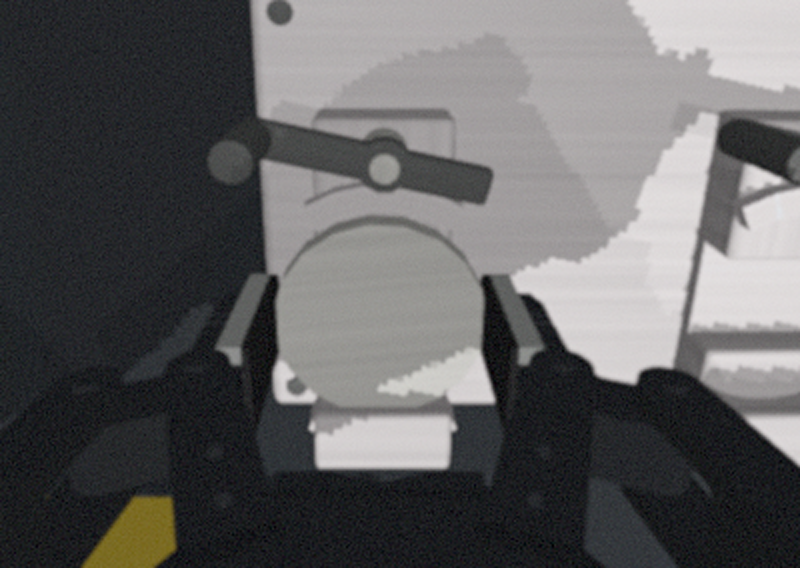

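Request:
jog_arm(plan=[[[0,0,0,0,0,0],[0,0,0,0,0,0],[0,0,0,0,0,0],[0,0,0,0,0,0],[0,0,-0.5,0,0,0],[0,0,-1,0,0,0],[-0.5,0,-1,0,0,0],[-0.5,0,0,0,0,0],[0,0,0,0,0,0],[0,0,0,0,0,0]]], grip=0.6)

```text
time_s: 12.45
position: [0.4136, -0.2517, 0.1219]
tool_rot: [[0.976, 0.218, -0.0], [0.218, -0.976, -0.003], [-0.001, 0.003, -1.0]]
ft_force: [1.0, -0.4, -0.4]
grip_width: 0.0684
```

Run:
```python
from h import *
st(); hf()
im,d=vision.get_image('wrist'); save('l_wrist',im[50:300,80:430],2.2)
ci=cam('wrist'); np.savez('l.npz',im=im,d=d,f=[ci[0][k] for k in('fx','fy','cx','cy','k1')],R=ci[1],t=ci[2])
```

```text
t 12.45 pos [ 0.4136 -0.2517  0.1219] z [-0.    -0.003 -1.   ] yaw 12.61 F [ 1.  -0.4 -0.4] w 0.0684 q [-45.  22.  94.  -0.  63.  32.]
holder frame [-58.75  55.23 121.91] F [ 0.9 -0.6 -0.4]
```

View pics/l_wrist.png

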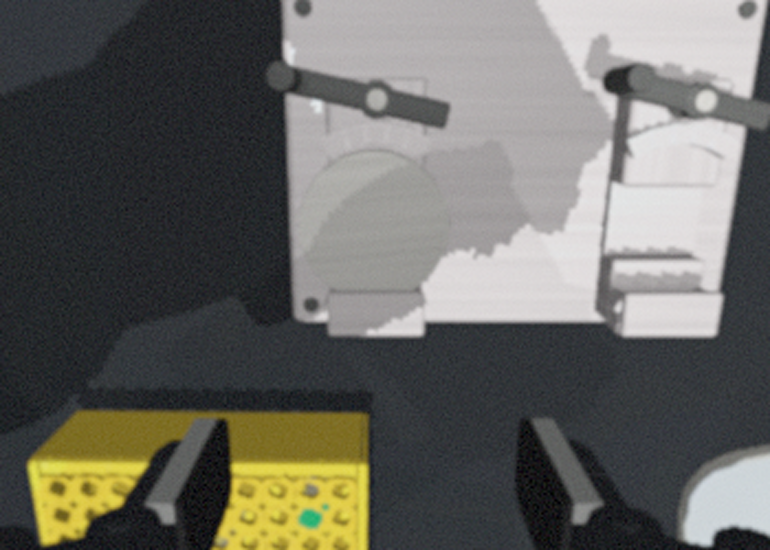

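```bash
cat >> h.py <<'E'
def toH(P):
    D=(np.array(P)-W([0,0,0]))*1000; a=H[2]; return np.array([D[0]*np.cos(a)+D[1]*np.sin(a),-D[0]*np.sin(a)+D[1]*np.cos(a),D[2]])
def ld(n):
    f=np.load(n); return f,(dict(zip(('fx','fy','cx','cy','k1'),f['f'])),f['R'],f['t'])
E
python3 - <<'E'
from h import *
f,ci=ld('l.npz'); d=f['d']
for n,(u,v),z in(('pinL',(282,76),.0595),('pivL',(376,99),.041),('pinR',(641,78),.0595),('pivR',(706,99),.041)):
    print(n,toH(unproj('wrist',80+(u+.5)/2.2-.5,50+(v+.5)/2.2-.5,z,ci=ci)).round(1))
Q=[]
for v in range(160,285,4):
  for u in range(305,440,4):
    if (u-372)**2+(v-222)**2<60**2:
        a,b=80+u/2.2,50+v/2.2; a,b=int(round(a)),int(round(b)); Q.append(toH(unproj('wrist',a,b,d=float(d[b,a]),ci=ci)))
Q=np.array(Q); A=np.c_[Q[:,0]+20,Q[:,1]-55,np.ones(len(Q))]; print(np.linalg.lstsq(A,Q[:,2],rcond=None)[0].round(3), len(Q))
E
```

```text
pinL [29.7 82.2 59.5]
pivL [23.6 53.7 41. ]
pinR [ 29.3 -26.5  59.5]
pivR [ 23.8 -56.5  41. ]
[2.8800e-01 3.0000e-03 3.2687e+01] 710
```

Run:
```python
from h import *
plan(W([8,79,75]),down(12.6))
plan(W([8,79,46]),down(12.6),cur=(W([8,79,75]),down(12.6)),n=2)
```

```text
3 rows; shift tot(tool) [ 1.66 -0.6   1.16] rot [0.01 0.01 0.  ]
[0.55, -0.2, 0.39, 0.0, 0.0, 0.0]
[0.55, -0.2, 0.39, 0.0, 0.0, 0.0]
[0.55, -0.2, 0.39, 0.0, 0.0, 0.0]
2 rows; shift tot(tool) [0.   0.   0.72] rot [0. 0. 0.]
[0.0, 0.0, 0.36, 0.0, 0.0, 0.0]
[0.0, 0.0, 0.36, 0.0, 0.0, 0.0]
```

Request:
jog_arm(plan=[[[0,0,0,0,0,0],[0.55,-0.2,0.39,0,0,0],[0.55,-0.2,0.39,0,0,0],[0.55,-0.2,0.39,0,0,0],[0,0,0,0,0,0],[0,0,0,0,0,0],[0,0,0,0,0,0]]], grip=-1, squeeze=40)

```text
time_s: 13.2
position: [0.4726, -0.2144, 0.0754]
tool_rot: [[0.976, 0.219, -0.0], [0.219, -0.976, -0.003], [-0.001, 0.003, -1.0]]
ft_force: [0.4, 0.4, 1.2]
grip_width: 0.0001
```

Request:
jog_arm(plan=[[[0,0,0.36,0,0,0],[0,0,0.36,0,0,0],[0,0,0,0,0,0]]])

```text
time_s: 13.5
position: [0.4718, -0.2142, 0.0457]
tool_rot: [[0.976, 0.218, -0.002], [0.218, -0.976, -0.002], [-0.002, 0.001, -1.0]]
ft_force: [-0.4, -0.1, 0.6]
grip_width: -0.0
```

Run:
```python
from h import *
st(); hf()
im,d=vision.get_image('wrist'); save('m_wrist',im[100:384,60:460],2)
```

```text
t 13.5 pos [ 0.4718 -0.2142  0.0457] z [-0.002 -0.002 -1.   ] yaw 12.6 F [-0.4 -0.1  0.6] w -0.0 q [-37.  31.  94.  -0.  55.  40.]
holder frame [ 6.22 79.02 45.67] F [-0.4 -0.   0.6]
```

View pics/m_wrist.png

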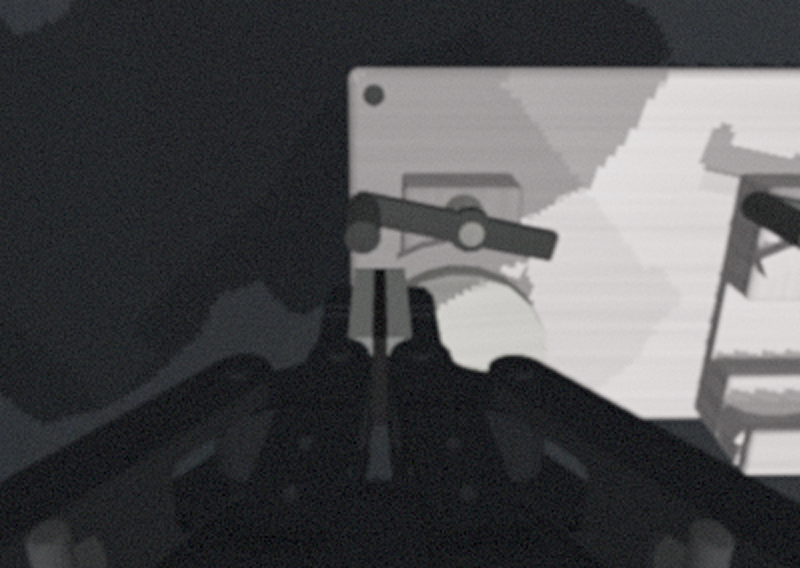

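Request:
jog_arm(plan=[[[0.1,0,0,0,0,0],[0.1,0,0,0,0,0],[0.1,0,0,0,0,0],[0,0,0,0,0,0]]])

```text
time_s: 13.95
position: [0.485, -0.2115, 0.0467]
tool_rot: [[0.976, 0.219, 0.001], [0.219, -0.976, -0.004], [-0.0, 0.004, -1.0]]
ft_force: [0.5, 0.1, 0.6]
grip_width: 0.0001
```

Request:
jog_arm(plan=[[[0.1,0,0,0,0,0],[0.1,0,0,0,0,0],[0.1,0,0,0,0,0],[0,0,0,0,0,0]]])

```text
time_s: 14.35
position: [0.4962, -0.2096, 0.0465]
tool_rot: [[0.976, 0.219, -0.001], [0.219, -0.976, -0.005], [-0.002, 0.004, -1.0]]
ft_force: [-4.6, -3.5, 1.7]
grip_width: 0.0001
```

Run:
```python
from h import *
st(); hf()
im,d=vision.get_image('wrist'); save('n_wrist',im[100:384,60:460],2)
```

```text
t 14.35 pos [ 0.4962 -0.2096  0.0465] z [-0.001 -0.005 -1.   ] yaw 12.66 F [-4.6 -3.5  1.7] w 0.0001 q [-35.  33.  91.  -0.  57.  42.]
holder frame [31.08 78.19 46.46] F [-5.3 -2.4  1.7]
```

View pics/n_wrist.png

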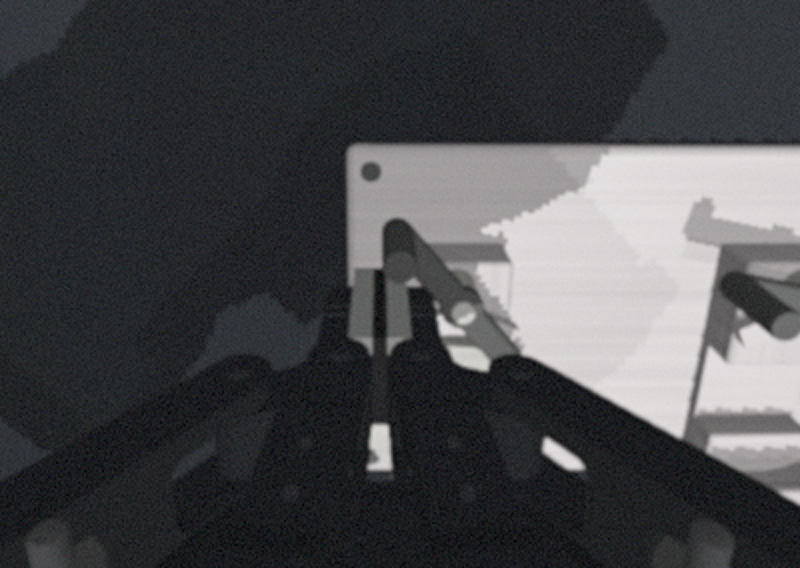

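Request:
jog_arm(plan=[[[-0.12,0,0,0,0,0],[0,-0.2,0,0,0,0],[0,-0.2,0,0,0,0],[0.3,0,0,0,0,0],[0.3,0,0,0,0,0],[0,0,0,0,0,0],[0,0,0,0,0,0]]])

```text
time_s: 15.1
position: [0.5118, -0.1888, 0.0461]
tool_rot: [[0.976, 0.22, -0.0], [0.22, -0.976, -0.003], [-0.001, 0.003, -1.0]]
ft_force: [0.3, -0.4, 0.4]
grip_width: 0.0
```

Run:
```python
from h import *
st(); hf()
im,d=vision.get_image('wrist'); save('o_wrist',im[100:384,60:460],2)
```

```text
t 15.1 pos [ 0.5118 -0.1888  0.0461] z [-0.    -0.003 -1.   ] yaw 12.7 F [ 0.3 -0.4  0.4] w 0.0 q [-33.  33.  90.  -0.  57.  45.]
holder frame [50.84 95.03 46.11] F [ 0.2 -0.4  0.4]
```

View pics/o_wrist.png

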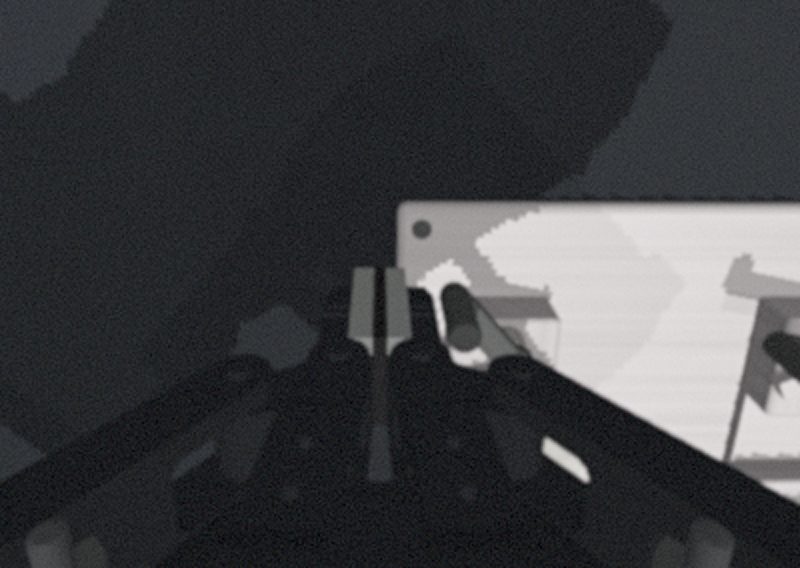

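Clear beside the pin; push towards holder −y.

Request:
jog_arm(plan=[[[0,0.15,0,0,0,0],[0,0.15,0,0,0,0],[0,0.12,0,0,0,0],[0,0.1,0,0,0,0],[0,0,0,0,0,0]]])

```text
time_s: 15.65
position: [0.5159, -0.2101, 0.0463]
tool_rot: [[0.976, 0.218, -0.0], [0.218, -0.976, -0.003], [-0.001, 0.003, -1.0]]
ft_force: [0.3, 0.3, -0.1]
grip_width: 0.0
```

Request:
jog_arm(plan=[[[0,0.08,0,0,0,0],[0,0.05,0,0,0,0],[0,0,0,0,0,0]]])

```text
time_s: 15.95
position: [0.5164, -0.2128, 0.0461]
tool_rot: [[0.976, 0.219, -0.002], [0.219, -0.976, 0.0], [-0.002, -0.001, -1.0]]
ft_force: [-0.3, 9.8, 3.2]
grip_width: -0.0002
```

Request:
jog_arm(plan=[[[0,0.04,0,0,0,0],[0,0,0,0,0,0]]])

```text
time_s: 16.15
position: [0.5165, -0.2133, 0.0461]
tool_rot: [[0.976, 0.219, -0.003], [0.219, -0.976, 0.002], [-0.002, -0.003, -1.0]]
ft_force: [-1.0, 13.9, 4.4]
grip_width: -0.0005
```

Run:
```python
from h import *
st(); hf()
im,d=vision.get_image('wrist'); save('p_wrist',im[100:384,60:460],2)
```

```text
t 16.15 pos [ 0.5165 -0.2133  0.0461] z [-0.003  0.002 -1.   ] yaw 12.67 F [-1.  13.9  4.4] w -0.0005 q [-35.  34.  87.   0.  59.  43.]
holder frame [50.1  70.16 46.06] F [ 2.  13.8  4.4]
```

View pics/p_wrist.png

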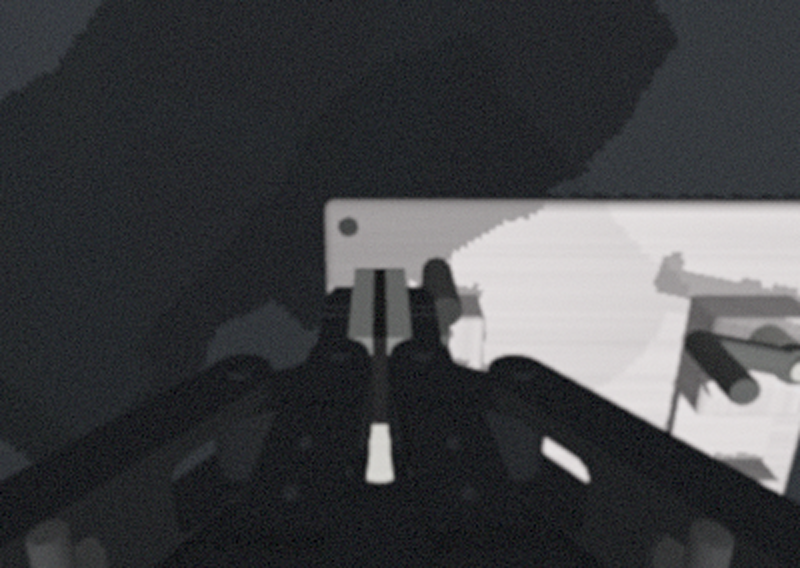

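Request:
jog_arm(plan=[[[0,-0.15,0,0,0,0],[0,0,-1,0,0,0],[-1,0,-1,0,0,0],[-1,0,-0.5,0,0,0],[-0.5,0,0,0,0,0],[0,0,0,0,0,0],[0,0,0,0,0,0]]], grip=0.6)

```text
time_s: 16.9
position: [0.4233, -0.2311, 0.1419]
tool_rot: [[0.976, 0.218, 0.0], [0.218, -0.976, -0.004], [-0.001, 0.004, -1.0]]
ft_force: [0.1, -0.7, -0.3]
grip_width: 0.068
```

Run:
```python
from h import *
st(); hf()
im,d=vision.get_image('wrist'); save('q_wrist',im[50:300,80:430],2.2)
ci=cam('wrist'); np.savez('q.npz',im=im,d=d,f=[ci[0][k] for k in('fx','fy','cx','cy','k1')],R=ci[1],t=ci[2])
for P in((54,55,59.5),(24,55,41),(-1,55,40)): print((proj('wrist',W(P))-[80,50])*2.2)
im,d=vision.get_image('top');save('q_top',im[120:280,190:400],3.5)
```

```text
t 16.9 pos [ 0.4233 -0.2311  0.1419] z [ 0.    -0.004 -1.   ] yaw 12.6 F [ 0.1 -0.7 -0.3] w 0.068 q [-43.  20.  93.  -0.  66.  35.]
holder frame [-44.77  73.22 141.92] F [-0.1 -0.7 -0.3]
[426.3041987   45.96168394]
[420.09502416 138.79786352]
[418.44389057 206.46750264]
```

View pics/q_wrist.png

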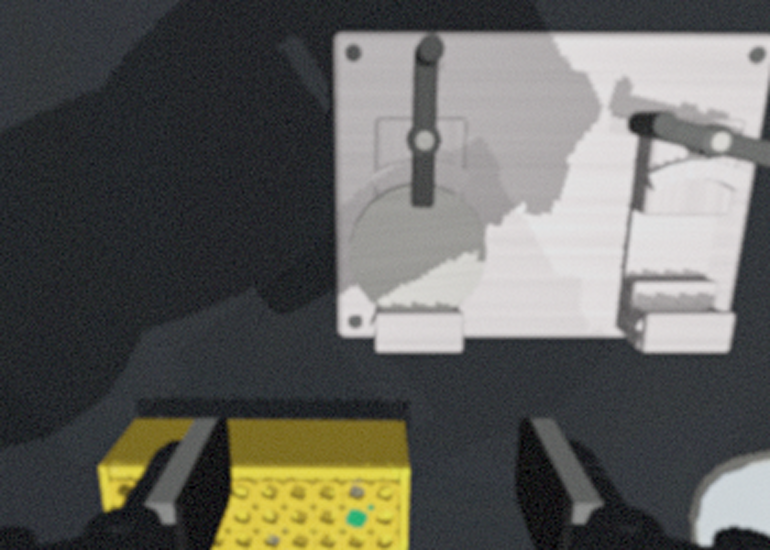

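View pics/q_top.png

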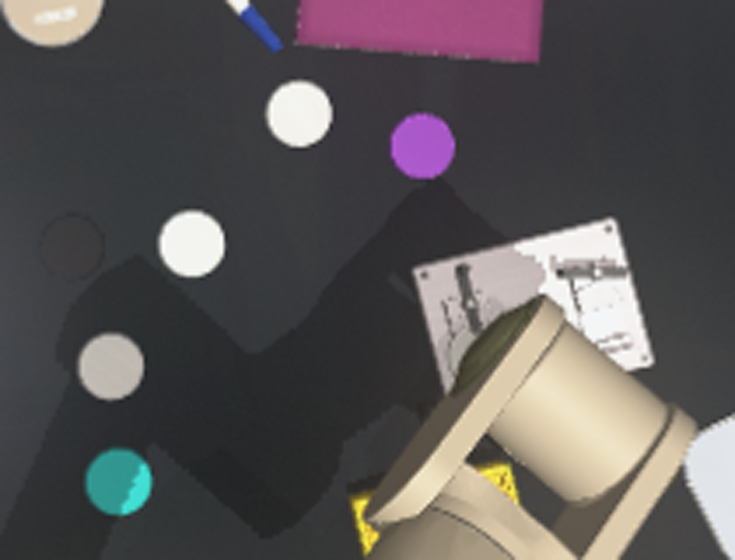

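Run:
```python
from h import *
plan([.663,-.0985,.09],down(12.6))
```

```text
8 rows; shift tot(tool) [ 6.56 -1.92  1.27] rot [0.02 0.01 0.01]
[0.82, -0.24, 0.16, 0.0, 0.0, 0.0]
[0.82, -0.24, 0.16, 0.0, 0.0, 0.0]
[0.82, -0.24, 0.16, 0.0, 0.0, 0.0]
[0.82, -0.24, 0.16, 0.0, 0.0, 0.0]
[0.82, -0.24, 0.16, 0.0, 0.0, 0.0]
[0.82, -0.24, 0.16, 0.0, 0.0, 0.0]
[0.82, -0.24, 0.16, 0.0, 0.0, 0.0]
[0.82, -0.24, 0.16, 0.0, 0.0, 0.0]
```

Request:
jog_arm(plan=[[[0.82,-0.24,0.16,0,0,0],[0.82,-0.24,0.16,0,0,0],[0.82,-0.24,0.16,0,0,0],[0.82,-0.24,0.16,0,0,0],[0.82,-0.24,0.16,0,0,0],[0.82,-0.24,0.16,0,0,0],[0.82,-0.24,0.16,0,0,0],[0.82,-0.24,0.16,0,0,0],[0,0,0,0,0,0],[0,0,0,0,0,0]]])

```text
time_s: 18.0
position: [0.6626, -0.0974, 0.0888]
tool_rot: [[0.975, 0.221, -0.002], [0.221, -0.975, -0.003], [-0.003, 0.002, -1.0]]
ft_force: [-1.0, -1.0, 0.0]
grip_width: 0.0685
```

```bash
cat >> h.py <<'E'
def discfind(pic):
    s=env.observe(); im,d=vision.get_image('wrist'); ci=cam('wrist'); save(pic,im)
    m=cv2.inRange(cv2.cvtColor(im,cv2.COLOR_RGB2HSV),(0,0,115),(180,50,255)); n,l,ss,cc=cv2.connectedComponentsWithStats(m)
    for i in range(1,n):
        if ss[i,4]>1500: print('px',(cc[i]*1.5).round(0),ss[i,4],unproj('wrist',*cc[i],.007,ci=ci).round(4))
E
python3 - <<'E'
from h import *
st(); discfind('r_wrist')
E
```

```text
t 18.0 pos [ 0.6626 -0.0974  0.0888] z [-0.002 -0.003 -1.   ] yaw 12.76 F [-1. -1.  0.] w 0.0685 q [-18.  40.  65.  -0.  75.  59.]
px [34. 39.] 2680 [0.752  0.0829 0.007 ]
px [302.  52.] 1882 [ 0.7738 -0.0395  0.007 ]
px [377. 300.] 3687 [ 0.6625 -0.1005  0.007 ]
```

View pics/r_wrist.png

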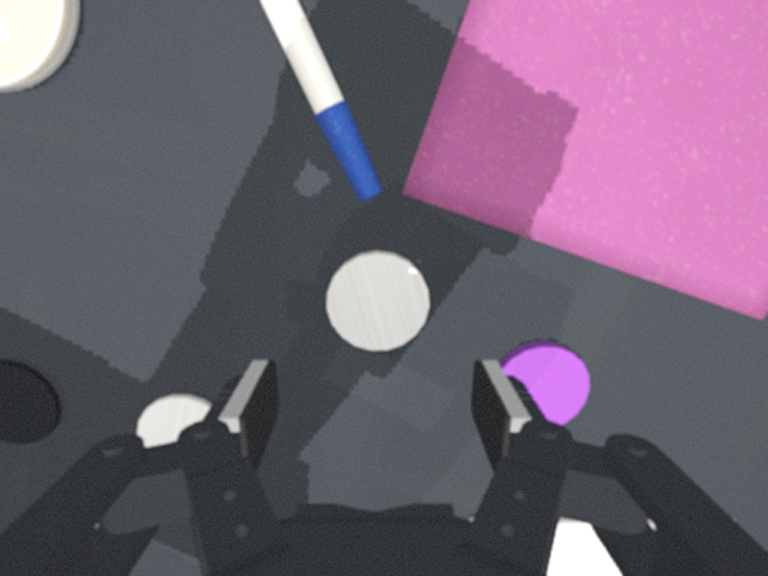

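Run:
```python
from h import *
plan([.6625,-.1003,.012],down(12.6),n=4)
```

```text
4 rows; shift tot(tool) [-0.    0.05  1.93] rot [0.02 0.01 0.01]
[-0.0, 0.01, 0.48, 0.0, 0.0, 0.0]
[-0.0, 0.01, 0.48, 0.0, 0.0, 0.0]
[-0.0, 0.01, 0.48, 0.0, 0.0, 0.0]
[-0.0, 0.01, 0.48, 0.0, 0.0, 0.0]
```

Request:
jog_arm(plan=[[[0,0.02,0.48,0,0,0],[0,0.02,0.48,0,0,0],[0,0.01,0.48,0,0,0],[0,0,0.48,0,0,0],[0,0,0.2,0,0,0],[0,0,0.12,0,0,0],[0,0,0,0,0,0],[0,0,0,0,0,0]]])

```text
time_s: 18.85
position: [0.663, -0.1009, 0.0015]
tool_rot: [[0.976, 0.219, 0.001], [0.219, -0.976, -0.004], [0.0, 0.004, -1.0]]
ft_force: [0.7, -0.5, -0.0]
grip_width: 0.0682
```

Request:
jog_arm(plan=[[[0,0,0,0,0,0],[0,0,0,0,0,0],[0,0,0,0,0,0],[0,0,0,0,0,0],[0,0,0,0,0,0],[0,0,0,0,0,0]]], grip=-1, squeeze=50)

```text
time_s: 19.45
position: [0.6631, -0.1008, 0.0023]
tool_rot: [[0.976, 0.219, 0.002], [0.219, -0.976, -0.004], [0.001, 0.004, -1.0]]
ft_force: [-1.3, 1.3, 7.9]
grip_width: 0.0526
```

Request:
jog_arm(plan=[[[0,0,0,0,0,0],[0,0,0,0,0,0],[0,0,0,0,0,0],[0,0,0.05,0,0,0],[0,0,0.05,0,0,0],[0,0,0,0,0,0]]], grip=0.6)

```text
time_s: 20.05
position: [0.6624, -0.1006, -0.004]
tool_rot: [[0.976, 0.219, -0.001], [0.219, -0.976, -0.003], [-0.002, 0.003, -1.0]]
ft_force: [1.1, -0.8, 0.2]
grip_width: 0.0684
```

Request:
jog_arm(plan=[[[0,0,0,0,0,0],[0,0,0,0,0,0],[0,0,0,0,0,0],[0,0,0,0,0,0],[0,0,0,0,0,0],[0,0,0,0,0,0]]], grip=-1)

```text
time_s: 20.65
position: [0.6629, -0.1008, -0.0031]
tool_rot: [[0.976, 0.219, 0.0], [0.219, -0.976, -0.003], [-0.0, 0.003, -1.0]]
ft_force: [-0.3, 0.7, 5.2]
grip_width: 0.0538
```

Request:
jog_arm(plan=[[[0,0,-0.1,0,0,0],[0,0,-0.4,0,0,0],[0,0,-0.8,0,0,0],[0,0,-0.9,0,0,0],[0,0,0,0,0,0],[0,0,0,0,0,0],[0,0,0,0,0,0]]])

```text
time_s: 21.35
position: [0.6619, -0.1001, 0.0829]
tool_rot: [[0.976, 0.219, -0.003], [0.219, -0.976, -0.002], [-0.004, 0.001, -1.0]]
ft_force: [0.5, -0.1, -2.1]
grip_width: 0.0534
```

```bash
cat >> h.py <<'E'
def inhand(ztop=-.011):
    s=env.observe(); im,d=vision.get_image('wrist'); ci=cam('wrist'); T=np.array(s['tool_rot']); p=np.array(s['position'])
    g=im.astype(int).mean(2); m=(g>110).astype(np.uint8); n,l,ss,cc=cv2.connectedComponentsWithStats(m)
    k=l[258,250]; mm=(l==k).astype(np.uint8); cnt=max(cv2.findContours(mm,0,1)[0],key=cv2.contourArea); e=cv2.fitEllipse(cnt); print(e,ss[k])
    c,R,t=ci; Rt=R@T; tt=R@p+t
    print('tool xy',(unproj('wrist',*e[0],ztop,ci=(c,Rt,tt))*1000).round(2))
    return im
E
python3 - <<'E'
from h import *
st(); im=inhand(); save('s_wrist',im)
plan(W([-11.4,-55,100]),down(12.65,-12))
E
```

```text
t 21.35 pos [ 0.6619 -0.1001  0.0829] z [-0.003 -0.002 -1.   ] yaw 12.66 F [ 0.5 -0.1 -2.1] w 0.0534 q [-19.  41.  65.  -0.  74.  59.]
((249.4986114501953, 254.6639862060547), (101.9089126586914, 107.2477798461914), 88.61322784423828) [ 196  203  108  103 8736]
tool xy [  2.38   0.64 -11.  ]
9 rows; shift tot(tool) [-5.71  5.09 -0.4 ] rot [0.01 1.42 0.  ]
[-0.63, 0.57, -0.04, 0.0, 0.16, 0.0]
[-0.63, 0.57, -0.06, 0.0, 0.16, 0.0]
[-0.63, 0.57, -0.07, 0.0, 0.16, 0.0]
[-0.63, 0.57, -0.09, 0.0, 0.16, 0.0]
[-0.63, 0.57, -0.1, 0.0, 0.16, 0.0]
[-0.62, 0.57, -0.12, 0.0, 0.16, 0.0]
[-0.62, 0.57, -0.13, 0.0, 0.16, 0.0]
[-0.62, 0.57, -0.15, 0.0, 0.16, 0.0]
[-0.61, 0.57, -0.16, 0.0, 0.16, 0.0]
```

View pics/s_wrist.png

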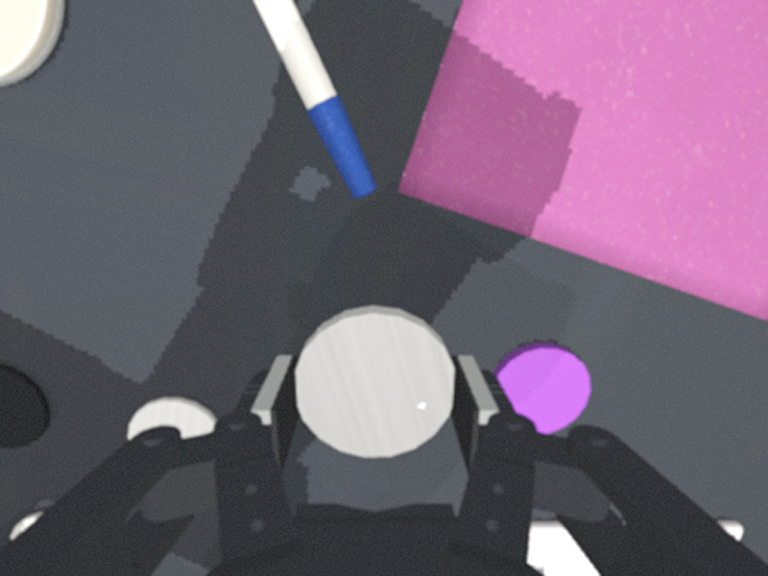

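Request:
jog_arm(plan=[[[-0.63,0.57,-0.04,0,0.16,0],[-0.63,0.57,-0.06,0,0.16,0],[-0.63,0.57,-0.07,0,0.16,0],[-0.63,0.57,-0.09,0,0.16,0],[-0.63,0.57,-0.1,0,0.16,0],[-0.62,0.57,-0.12,0,0.16,0],[-0.62,0.57,-0.13,0,0.16,0],[-0.62,0.57,-0.15,0,0.16,0],[-0.61,0.57,-0.16,0,0.14,0],[0,0,0,0,0,0]]])

```text
time_s: 22.4
position: [0.483, -0.3536, 0.0995]
tool_rot: [[0.955, 0.214, 0.205], [0.21, -0.977, 0.043], [0.21, 0.002, -0.978]]
ft_force: [-0.5, 0.7, -1.5]
grip_width: 0.0534
```

Request:
jog_arm(plan=[[[0,0,0,0,0,0],[0,0,0,0,0,0]]])

```text
time_s: 22.6
position: [0.4858, -0.3494, 0.0999]
tool_rot: [[0.954, 0.22, 0.205], [0.215, -0.976, 0.045], [0.21, 0.002, -0.978]]
ft_force: [-0.2, -0.2, -0.8]
grip_width: 0.0532
```

Run:
```python
from h import *
st(); hf(); im=inhand(); save('t_wrist',im)
plan(W([-12.4,-55,45]),down(12.65,-12),n=4)
```

```text
t 22.6 pos [ 0.4858 -0.3494  0.0999] z [ 0.205  0.045 -0.978] yaw 12.73 F [-0.2 -0.2 -0.8] w 0.0532 q [-52.  31.  84.  13.  61.  20.]
holder frame [ -9.69 -55.97  99.87] F [-0.3 -0.2 -0.8]
((189.04368591308594, 208.09718322753906), (174.98190307617188, 265.1460876464844), 95.11529541015625) [   73   132   230   174 32002]
tool xy [ 27.88 -28.93 -11.  ]
4 rows; shift tot(tool) [-0.36 -0.02  1.33] rot [ 0.01 -0.01  0.01]
[-0.09, -0.01, 0.33, 0.0, -0.0, 0.0]
[-0.09, -0.01, 0.33, 0.0, -0.0, 0.0]
[-0.09, -0.01, 0.33, 0.0, -0.0, 0.0]
[-0.09, -0.01, 0.33, 0.0, -0.0, 0.0]
```

View pics/t_wrist.png

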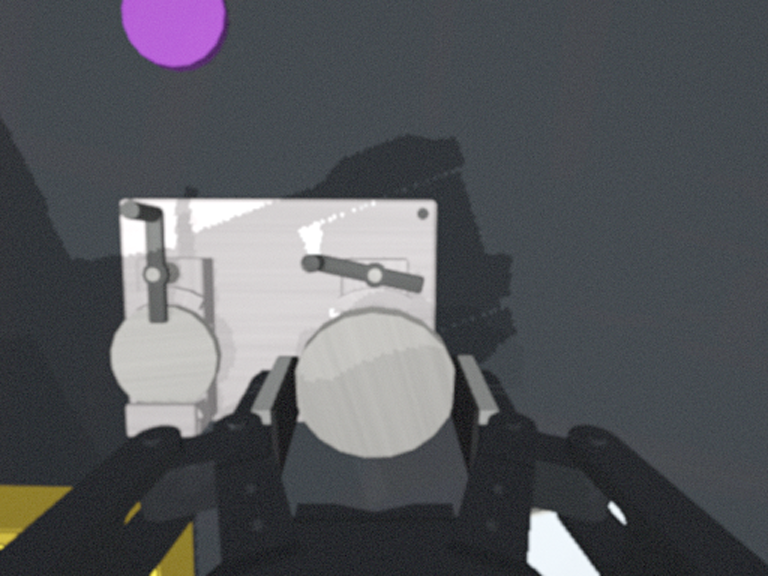

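Request:
jog_arm(plan=[[[-0.09,-0.01,0.33,0,0,0],[-0.09,-0.01,0.33,0,0,0],[-0.09,0,0.33,0,0,0],[-0.09,0,0.33,0,0,0],[-0.04,0,0.19,0,0,0],[-0.04,0,0.19,0,0,0],[0,0,0,0,0,0],[0,0,0,0,0,0]]])

```text
time_s: 23.45
position: [0.4828, -0.3505, 0.0306]
tool_rot: [[0.954, 0.219, 0.206], [0.215, -0.976, 0.043], [0.211, 0.003, -0.978]]
ft_force: [0.1, -0.3, -0.9]
grip_width: 0.0532
```

Run:
```python
from h import *
st(); hf()
im,d=vision.get_image('wrist'); save('u_wrist',im[100:384,60:460],2)
```

```text
t 23.45 pos [ 0.4828 -0.3505  0.0306] z [ 0.206  0.043 -0.978] yaw 12.71 F [ 0.1 -0.3 -0.9] w 0.0532 q [-52.  36.  88.  14.  51.  17.]
holder frame [-12.86 -56.36  30.6 ] F [ 0.  -0.3 -0.9]
```

View pics/u_wrist.png

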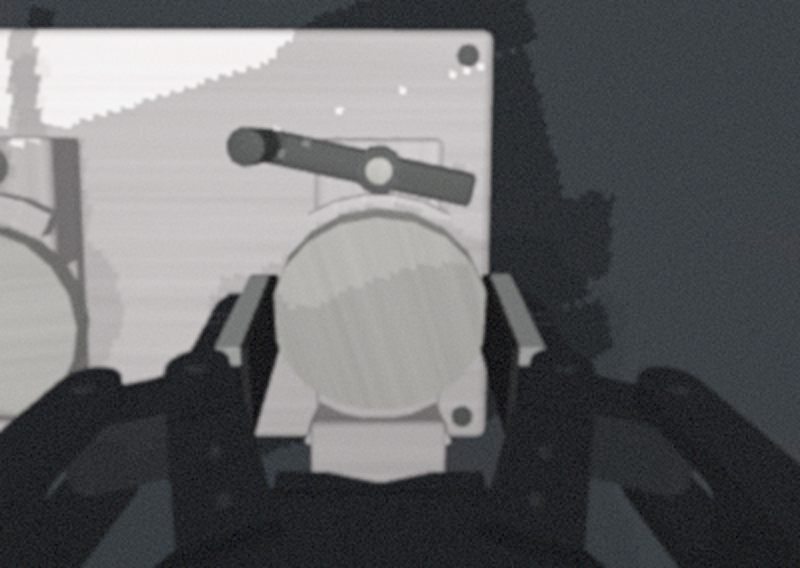

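Request:
jog_arm(plan=[[[0,0,0.025,0,0,0],[-0.05,0,0,0,0,0],[-0.05,0,0,0,0,0],[-0.04,0,0,0,0,0],[0,0,0,0,0,0]]])

```text
time_s: 24.0
position: [0.4771, -0.3518, 0.0281]
tool_rot: [[0.954, 0.219, 0.206], [0.214, -0.976, 0.043], [0.21, 0.003, -0.978]]
ft_force: [0.2, -0.2, -0.5]
grip_width: 0.0538
```

Request:
jog_arm(plan=[[[-0.025,0,0,0,0,0],[0,0,0,0,0,0]]])

```text
time_s: 24.2
position: [0.4763, -0.3519, 0.0279]
tool_rot: [[0.954, 0.219, 0.206], [0.215, -0.976, 0.043], [0.21, 0.003, -0.978]]
ft_force: [-0.0, 1.3, -0.8]
grip_width: 0.0534
```

Run:
```python
from h import *
st(); hf()
im,d=vision.get_image('wrist'); save('v_wrist',im[100:384,60:460],2)
```

```text
t 24.2 pos [ 0.4763 -0.3519  0.0279] z [ 0.206  0.043 -0.978] yaw 12.68 F [-0.   1.3 -0.8] w 0.0534 q [-53.  36.  89.  14.  51.  16.]
holder frame [-19.5  -56.34  27.91] F [ 0.3  1.3 -0.8]
```

View pics/v_wrist.png

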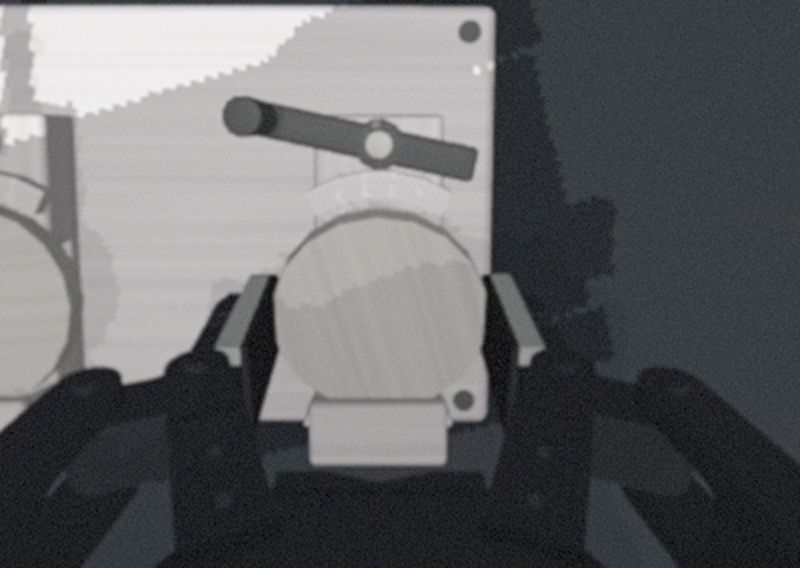

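One more millimetre to feel the wall.

Request:
jog_arm(plan=[[[-0.02,0,0,0,0,0],[0,0,0,0,0,0]]])

```text
time_s: 24.45
position: [0.4756, -0.3521, 0.0277]
tool_rot: [[0.954, 0.219, 0.206], [0.215, -0.976, 0.043], [0.21, 0.003, -0.978]]
ft_force: [-0.2, 0.6, -1.1]
grip_width: 0.0534
```

Request:
jog_arm(plan=[[[-0.015,0,0,0,0,0],[0,0,0,0,0,0]]])

```text
time_s: 24.65
position: [0.4751, -0.3522, 0.0277]
tool_rot: [[0.954, 0.219, 0.206], [0.215, -0.976, 0.043], [0.211, 0.003, -0.978]]
ft_force: [0.7, 1.0, -1.0]
grip_width: 0.0533
```

Run:
```python
from h import *
st(); hf(); pivot((-27.2,0,-3),-np.radians(12.1),6,(0,0,-.5))
```

```text
t 24.65 pos [ 0.4751 -0.3522  0.0277] z [ 0.206  0.043 -0.978] yaw 12.69 F [ 0.7  1.  -1. ] w 0.0533 q [-53.  36.  89.  14.  51.  16.]
holder frame [-20.71 -56.31  27.68] F [ 0.9  0.8 -1. ]
[-0.003, -0.0, 0.026, 0, np.float64(-0.235), 0]
[-0.003, -0.0, 0.026, 0, np.float64(-0.235), 0]
[-0.003, -0.0, 0.026, 0, np.float64(-0.235), 0]
[-0.003, -0.0, 0.026, 0, np.float64(-0.235), 0]
[-0.003, -0.0, 0.026, 0, np.float64(-0.235), 0]
[-0.003, -0.0, 0.026, 0, np.float64(-0.235), 0]
```

Request:
jog_arm(plan=[[[-0.015,0,0,0,0,0],[0,0,0,0,0,0]]])

```text
time_s: 24.85
position: [0.4749, -0.3523, 0.0277]
tool_rot: [[0.954, 0.219, 0.207], [0.215, -0.976, 0.043], [0.211, 0.003, -0.977]]
ft_force: [3.4, 0.8, -0.7]
grip_width: 0.0536
```

Request:
jog_arm(plan=[[[-0.015,0,0,0,0,0],[0,0,0,0,0,0]]])

```text
time_s: 25.05
position: [0.4748, -0.3523, 0.0277]
tool_rot: [[0.953, 0.219, 0.208], [0.215, -0.976, 0.043], [0.212, 0.004, -0.977]]
ft_force: [7.4, 2.4, -0.5]
grip_width: 0.0535
```

Run:
```python
from h import *
st(); hf()
```

```text
t 25.05 pos [ 0.4748 -0.3523  0.0277] z [ 0.208  0.043 -0.977] yaw 12.69 F [ 7.4  2.4 -0.5] w 0.0535 q [-53.  36.  89.  14.  51.  16.]
holder frame [-21.02 -56.38  27.72] F [ 7.7  0.8 -0.5]
```

Request:
jog_arm(plan=[[[0.018,0,0,0,0,0],[-0.003,0,0.026,0,-0.235,0],[-0.003,0,0.026,0,-0.235,0],[-0.003,0,0.026,0,-0.235,0],[0,0,0,0,0,0]]])

```text
time_s: 25.55
position: [0.475, -0.3521, 0.0242]
tool_rot: [[0.97, 0.22, 0.103], [0.219, -0.975, 0.02], [0.105, 0.003, -0.994]]
ft_force: [-0.1, 1.4, -2.1]
grip_width: 0.0532
```

Request:
jog_arm(plan=[[[-0.003,0,0.026,0,-0.235,0],[-0.003,0,0.026,0,-0.235,0],[-0.003,0,0.026,0,-0.235,0],[0,0,0,0,0,0],[0,0,0,0,0,0]]])

```text
time_s: 26.05
position: [0.4745, -0.3522, 0.0211]
tool_rot: [[0.976, 0.219, 0.002], [0.219, -0.976, -0.002], [0.002, 0.003, -1.0]]
ft_force: [-0.8, -0.7, -0.6]
grip_width: 0.0532
```

Run:
```python
from h import *
st(); hf()
im,d=vision.get_image('wrist'); save('w_wrist',im[100:384,60:460],2)
```

```text
t 26.05 pos [ 0.4745 -0.3522  0.0211] z [ 0.002 -0.002 -1.   ] yaw 12.66 F [-0.8 -0.7 -0.6] w 0.0532 q [-48.  38.  83.   0.  58.  29.]
holder frame [-21.35 -56.21  21.11] F [-1.  -0.5 -0.6]
```

View pics/w_wrist.png

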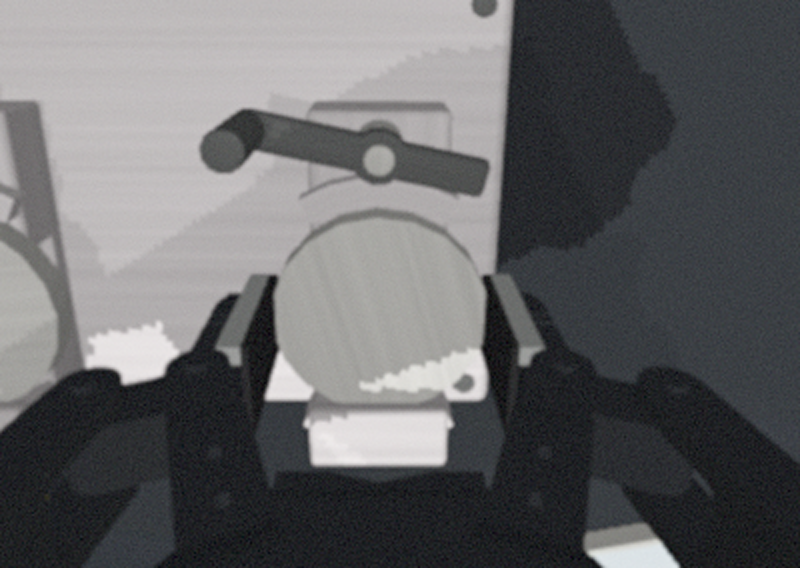

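Request:
jog_arm(plan=[[[0,0,0.015,0,0,0],[0,0,0,0,0,0]]])

```text
time_s: 26.3
position: [0.4744, -0.3524, 0.0209]
tool_rot: [[0.976, 0.219, 0.001], [0.219, -0.976, -0.003], [0.001, 0.003, -1.0]]
ft_force: [-1.6, 0.6, 2.1]
grip_width: 0.0534
```

Request:
jog_arm(plan=[[[0,0,0.01,0,0,0],[0,0,0,0,0,0]]])

```text
time_s: 26.5
position: [0.4744, -0.3524, 0.0209]
tool_rot: [[0.976, 0.219, 0.001], [0.219, -0.976, -0.003], [0.0, 0.003, -1.0]]
ft_force: [-3.5, 0.3, 6.8]
grip_width: 0.0531
```

Contact on the ledges. Release and look.

Request:
jog_arm(plan=[[[0,0,0,0,0,0],[0,0,0,0,0,0],[0,0,0,0,0,0],[0,0,0,0,0,0],[0,0,-0.5,0,0,0],[0,0,-1,0,0,0],[-0.5,0,-1,0,0,0],[-0.5,0,0,0,0,0],[0,0,0,0,0,0],[0,0,0,0,0,0]]], grip=0.6)

```text
time_s: 27.5
position: [0.4355, -0.3606, 0.1199]
tool_rot: [[0.976, 0.218, 0.001], [0.218, -0.976, -0.002], [0.0, 0.002, -1.0]]
ft_force: [0.2, 0.8, -0.4]
grip_width: 0.0683
```

Run:
```python
from h import *
st(); hf()
im,d=vision.get_image('wrist'); save('x_wrist',im[50:300,80:430],2.2)
ci=cam('wrist'); np.savez('x.npz',im=im,d=d,f=[ci[0][k] for k in('fx','fy','cx','cy','k1')],R=ci[1],t=ci[2])
```

```text
t 27.5 pos [ 0.4355 -0.3606  0.1199] z [ 0.001 -0.002 -1.   ] yaw 12.61 F [ 0.2  0.8 -0.4] w 0.0683 q [-52.  29.  82.  -0.  69.  26.]
holder frame [-61.19 -55.9  119.91] F [ 0.4  0.7 -0.4]
```

View pics/x_wrist.png

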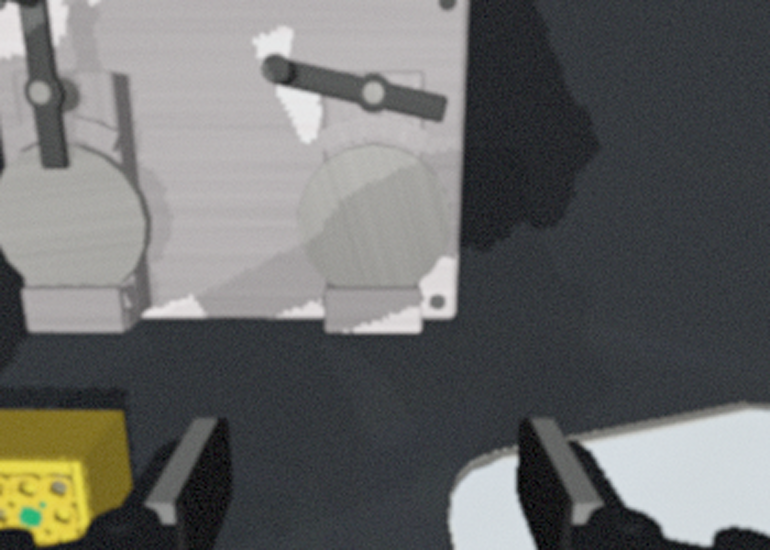

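Run:
```python
from h import *
f,ci=ld('x.npz')
for n,(u,v),z in(('pinR',(276,69),.0595),('pivR',(374,92),.041),('pivL',(40,91),.041)):
    print(n,toH(unproj('wrist',80+(u+.5)/2.2-.5,50+(v+.5)/2.2-.5,z,ci=ci)).round(1))
plan(W([6,-31.5,75]),down(12.65))
```

```text
pinR [ 29.2 -27.4  59.5]
pivR [ 23.4 -56.7  41. ]
pivL [23.8 53.2 41. ]
3 rows; shift tot(tool) [ 1.67 -0.61  1.11] rot [ 0.01 -0.   -0.  ]
[0.56, -0.2, 0.37, 0.0, -0.0, -0.0]
[0.56, -0.2, 0.37, 0.0, -0.0, -0.0]
[0.56, -0.2, 0.37, 0.0, -0.0, -0.0]
```

Request:
jog_arm(plan=[[[0,0,0,0,0,0],[0.56,-0.2,0.37,0,0,0],[0.56,-0.2,0.37,0,0,0],[0.56,-0.2,0.37,0,0,0],[0,0,0,0,0,0],[0,0,0,0,0,0],[0,0,0.36,0,0,0],[0,0,0.36,0,0,0],[0,0,0,0,0,0]]], grip=-1, squeeze=40)

```text
time_s: 28.45
position: [0.4949, -0.323, 0.046]
tool_rot: [[0.976, 0.218, -0.001], [0.218, -0.976, -0.001], [-0.001, 0.001, -1.0]]
ft_force: [0.1, -0.2, 0.2]
grip_width: 0.0003
```

Run:
```python
from h import *
st(); hf()
im,d=vision.get_image('wrist'); save('y_wrist',im[100:384,60:460],2)
```

```text
t 28.45 pos [ 0.4949 -0.323   0.046 ] z [-0.001 -0.001 -1.   ] yaw 12.6 F [ 0.1 -0.2  0.2] w 0.0003 q [-45.  37.  82.  -0.  61.  33.]
holder frame [  5.02 -32.14  46.02] F [ 0.1 -0.2  0.2]
```

View pics/y_wrist.png

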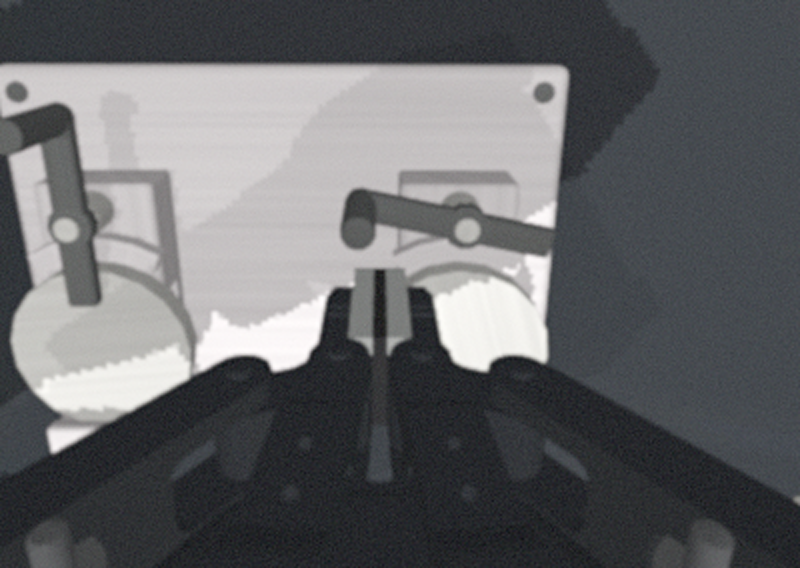

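Request:
jog_arm(plan=[[[0.1,0,0,0,0,0],[0.1,0,0,0,0,0],[0.1,0,0,0,0,0],[0.1,0,0,0,0,0],[0.1,0,0,0,0,0],[0.13,0,0,0,0,0],[0,0,0,0,0,0]]])

```text
time_s: 29.2
position: [0.5206, -0.3182, 0.0472]
tool_rot: [[0.976, 0.219, 0.001], [0.219, -0.976, -0.005], [-0.0, 0.005, -1.0]]
ft_force: [-3.1, -4.4, 0.8]
grip_width: 0.0001
```

Request:
jog_arm(plan=[[[-0.12,0,0,0,0,0],[0,-0.2,0,0,0,0],[0,-0.2,0,0,0,0],[0.3,0,0,0,0,0],[0.3,0,0,0,0,0],[0,0,0,0,0,0],[0,0,0,0,0,0]]])

```text
time_s: 29.9
position: [0.5362, -0.2973, 0.0468]
tool_rot: [[0.976, 0.22, 0.001], [0.22, -0.976, -0.003], [0.0, 0.003, -1.0]]
ft_force: [-0.7, 0.2, -0.3]
grip_width: 0.0002
```

Run:
```python
from h import *
st(); hf()
im,d=vision.get_image('wrist'); save('z_wrist',im[100:384,60:460],2)
```

```text
t 29.9 pos [ 0.5362 -0.2973  0.0468] z [ 0.001 -0.003 -1.   ] yaw 12.7 F [-0.7  0.2 -0.3] w 0.0002 q [-40.  38.  78.  -0.  64.  37.]
holder frame [ 50.88 -16.12  46.79] F [-0.6  0.4 -0.3]
```

View pics/z_wrist.png

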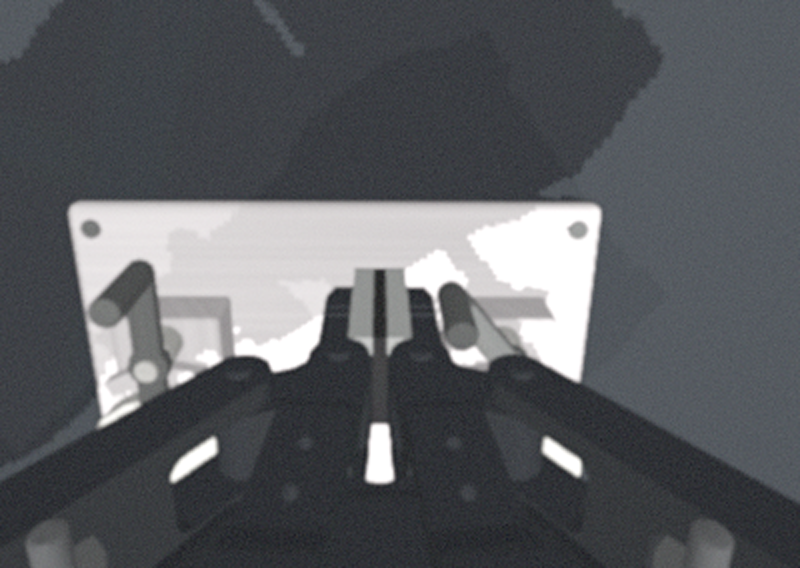

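Request:
jog_arm(plan=[[[0,0.15,0,0,0,0],[0,0.15,0,0,0,0],[0,0.12,0,0,0,0],[0,0.1,0,0,0,0],[0,0.06,0,0,0,0],[0,0,0,0,0,0]]])

```text
time_s: 30.55
position: [0.5406, -0.3198, 0.0468]
tool_rot: [[0.976, 0.219, 0.0], [0.219, -0.976, -0.001], [0.0, 0.001, -1.0]]
ft_force: [0.1, 5.4, 1.3]
grip_width: 0.0002
```

Request:
jog_arm(plan=[[[0,0.05,0,0,0,0],[0,0,0,0,0,0]]])

```text
time_s: 30.75
position: [0.5408, -0.3204, 0.0467]
tool_rot: [[0.976, 0.219, -0.001], [0.219, -0.976, 0.001], [-0.0, -0.001, -1.0]]
ft_force: [0.3, 10.4, 2.3]
grip_width: 0.0001
```

Request:
jog_arm(plan=[[[0,0.04,0,0,0,0],[0,0,0,0,0,0]]])

```text
time_s: 30.95
position: [0.5408, -0.3208, 0.0466]
tool_rot: [[0.976, 0.22, -0.002], [0.22, -0.976, 0.003], [-0.001, -0.004, -1.0]]
ft_force: [-0.8, 14.2, 4.5]
grip_width: 0.0001
```

Stop felt (14 N, no further travel). Back off, rise and view.

Request:
jog_arm(plan=[[[0,-0.15,0,0,0,0],[0,0,-1,0,0,0],[-1,-0.3,-1,0,0,0],[-1,-0.5,-0.7,0,0,0],[-0.7,-0.5,0,0,0,0],[0,0,0,0,0,0],[0,0,0,0,0,0]]], grip=0.6)

```text
time_s: 31.65
position: [0.4311, -0.292, 0.1485]
tool_rot: [[0.976, 0.218, 0.002], [0.218, -0.976, -0.004], [0.001, 0.005, -1.0]]
ft_force: [0.9, -0.7, -0.2]
grip_width: 0.0685
```

Run:
```python
from h import *
st(); hf()
im,d=vision.get_image('wrist'); save('aa_wrist',im[0:280,40:440],2)
for P in((54,-56,59.5),(24,-56,41),(-1,-56,40)): print((proj('wrist',W(P))-[40,0])*2)
im,d=vision.get_image('top'); save('aa_top',im[120:280,120:400],2.8); ci=cam('top')
hsv=cv2.cvtColor(im,cv2.COLOR_RGB2HSV)
m=((hsv[...,1]<40)&(hsv[...,2]>110)).astype(np.uint8)
n,l,s,c=cv2.connectedComponentsWithStats(m)
for i in range(1,n):
    if 180<s[i,4]<400: print(c[i].round(1),s[i,4],unproj('top',*c[i],.008,ci=ci).round(4))
```

```text
t 31.65 pos [ 0.4311 -0.292   0.1485] z [ 0.002 -0.004 -1.   ] yaw 12.6 F [ 0.9 -0.7 -0.2] w 0.0685 q [-47.  23.  87.  -0.  70.  30.]
holder frame [-50.48  12.   148.53] F [ 0.8 -0.9 -0.2]
[599.61385158 128.15301562]
[579.57938667 212.25696812]
[574.21360106 272.9662465 ]
[415.   35.7] 207 [ 1.0051 -0.5359  0.008 ]
[402.5  91.8] 371 [ 0.8344 -0.4915  0.008 ]
[498.7 185.6] 234 [ 0.5421 -0.7624  0.008 ]
[244.2 189. ] 285 [ 0.5525 -0.0039  0.008 ]
[214.7 234.8] 293 [0.4184 0.0879 0.008 ]
[430.8 343.5] 267 [ 0.0866 -0.5362  0.008 ]
```

View pics/aa_wrist.png

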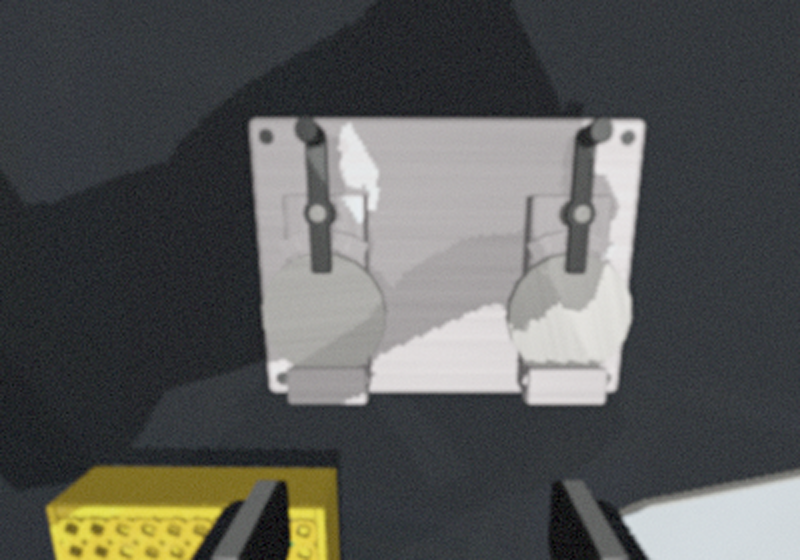

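View pics/aa_top.png

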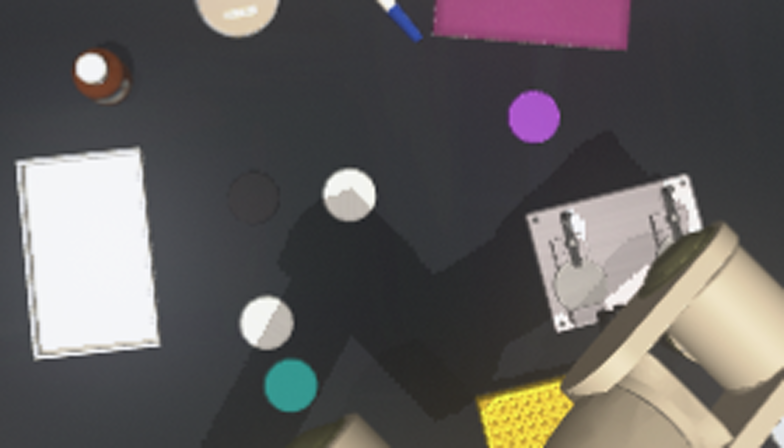

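Both seats show the disc under its lip and the clip closed along x. The scripted knock has moved crowned disc D to about (0.418,0.088). Next: B, then D, into the tray.

Run:
```python
from h import *
plan([.5535,-.002,.09],down(12.6))
```

```text
9 rows; shift tot(tool) [ 4.55 -6.42  1.43] rot [ 0.03 -0.    0.01]
[0.51, -0.71, 0.16, 0.0, -0.0, 0.0]
[0.51, -0.71, 0.16, 0.0, -0.0, 0.0]
[0.51, -0.71, 0.16, 0.0, -0.0, 0.0]
[0.51, -0.71, 0.16, 0.0, -0.0, 0.0]
[0.51, -0.71, 0.16, 0.0, -0.0, 0.0]
[0.51, -0.71, 0.16, 0.0, -0.0, 0.0]
[0.51, -0.71, 0.16, 0.0, -0.0, 0.0]
[0.51, -0.71, 0.16, 0.0, -0.0, 0.0]
[0.51, -0.71, 0.16, 0.0, -0.0, 0.0]
```

Request:
jog_arm(plan=[[[0.51,-0.71,0,0,0,0],[0.51,-0.71,0,0,0,0],[0.51,-0.71,0.16,0,0,0],[0.51,-0.71,0.16,0,0,0],[0.51,-0.71,0.16,0,0,0],[0.51,-0.71,0.2,0,0,0],[0.51,-0.71,0.25,0,0,0],[0.51,-0.71,0.25,0,0,0],[0.51,-0.71,0.25,0,0,0],[0,0,0,0,0,0]]])

```text
time_s: 32.75
position: [0.5557, 0.0015, 0.0881]
tool_rot: [[0.975, 0.223, -0.001], [0.223, -0.975, -0.002], [-0.001, 0.002, -1.0]]
ft_force: [-0.1, 0.2, 0.3]
grip_width: 0.0686
```

Request:
jog_arm(plan=[[[0,0,0,0,0,0]]])

```text
time_s: 32.85
position: [0.5552, -0.0014, 0.0893]
tool_rot: [[0.975, 0.221, 0.0], [0.221, -0.975, -0.003], [-0.0, 0.003, -1.0]]
ft_force: [-0.2, -0.4, -1.2]
grip_width: 0.0681
```

Run:
```python
from h import *
st(); discfind('ab_wrist')
```

```text
t 32.85 pos [ 0.5552 -0.0014  0.0893] z [ 0.    -0.003 -1.   ] yaw 12.76 F [-0.2 -0.4 -1.2] w 0.0681 q [-12.  30.  86.  -0.  64.  65.]
px [133. 120.] 30269 [0.62   0.1316 0.007 ]
px [607. 260.] 58105 [ 0.6045 -0.1196  0.007 ]
px [377. 305.] 3677 [ 0.5527 -0.0051  0.007 ]
```

View pics/ab_wrist.png

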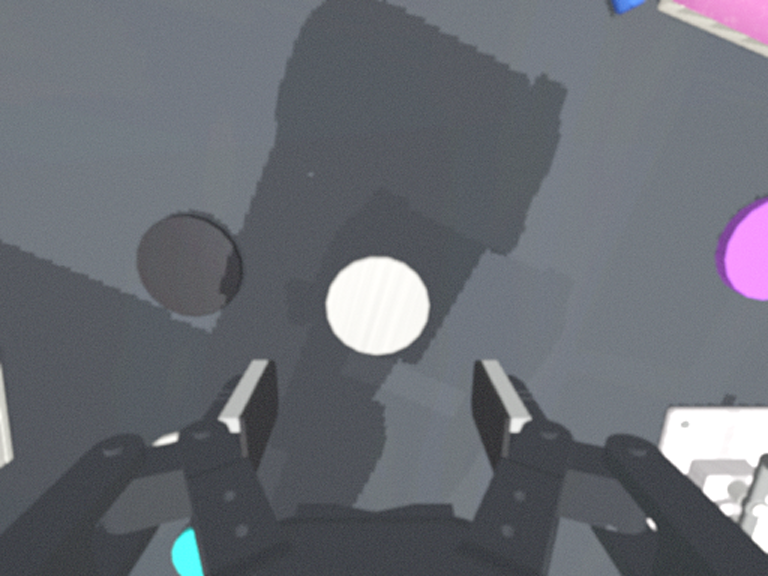

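Request:
jog_arm(plan=[[[-0.04,0.02,0.45,0,0,0],[-0.03,0.02,0.45,0,0,0],[0,0,0.45,0,0,0],[0,0,0.45,0,0,0],[0,0,0.25,0,0,0],[0,0,0.15,0,0,0],[0,0,0.1,0,0,0],[0,0,0,0,0,0],[0,0,0,0,0,0]]])

```text
time_s: 33.8
position: [0.5526, -0.0045, -0.0014]
tool_rot: [[0.976, 0.219, 0.002], [0.219, -0.976, -0.003], [0.001, 0.003, -1.0]]
ft_force: [0.6, -0.2, 0.2]
grip_width: 0.0681
```

Request:
jog_arm(plan=[[[0,0,0,0,0,0],[0,0,0,0,0,0],[0,0,0,0,0,0],[0,0,0,0,0,0],[0,0,0,0,0,0],[0,0,0,0,0,0]]], grip=-1, squeeze=50)

```text
time_s: 34.4
position: [0.5526, -0.0045, -0.0008]
tool_rot: [[0.976, 0.219, 0.003], [0.219, -0.976, -0.003], [0.002, 0.004, -1.0]]
ft_force: [-2.3, -0.5, 6.4]
grip_width: 0.0528
```

Request:
jog_arm(plan=[[[0,0,-0.1,0,0,0],[0,0,-0.4,0,0,0],[0,0,-0.8,0,0,0],[0,0,-0.9,0,0,0],[0,0,0,0,0,0],[0,0,0,0,0,0]]])

```text
time_s: 35.0
position: [0.5521, -0.004, 0.0865]
tool_rot: [[0.976, 0.219, 0.002], [0.219, -0.976, -0.003], [0.002, 0.003, -1.0]]
ft_force: [0.5, 0.0, -2.4]
grip_width: 0.0526
```

Run:
```python
from h import *
st(); im,_=vision.get_image('wrist'); save('ac_wrist',im[150:384,60:460],1.9)
plan([.545,.277,.08],down(5))
```

```text
t 35.0 pos [ 0.5521 -0.004   0.0865] z [ 0.002 -0.003 -1.   ] yaw 12.66 F [ 0.5  0.  -2.4] w 0.0526 q [-13.  30.  86.  -0.  63.  65.]
8 rows; shift tot(tool) [ 1.38 -6.89  0.12] rot [0.02 0.   0.89]
[0.17, -0.86, 0.02, 0.0, 0.0, 0.11]
[0.16, -0.86, 0.02, 0.0, 0.0, 0.11]
[0.14, -0.87, 0.02, 0.0, 0.0, 0.11]
[0.13, -0.87, 0.02, 0.0, 0.0, 0.11]
[0.11, -0.87, 0.02, 0.0, 0.0, 0.11]
[0.1, -0.87, 0.02, 0.0, 0.0, 0.11]
[0.09, -0.87, 0.02, 0.0, 0.0, 0.11]
[0.07, -0.88, 0.02, 0.0, 0.0, 0.11]
```

View pics/ac_wrist.png

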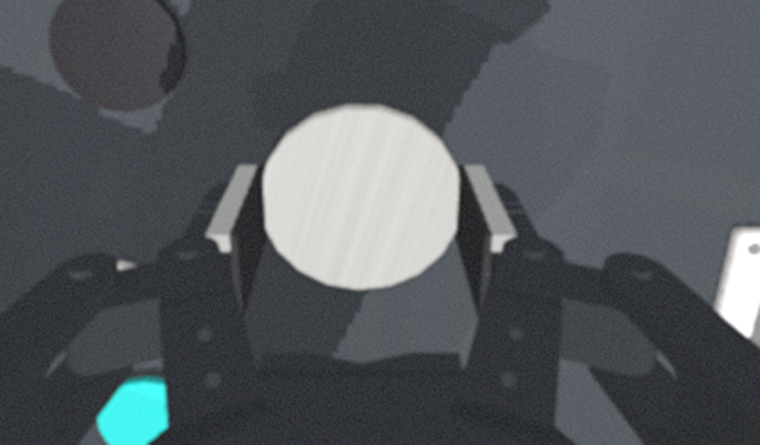

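Request:
jog_arm(plan=[[[0.12,-0.86,0,0,0,0.11],[0.1,-0.86,0,0,0,0.11],[0.08,-0.87,0,0,0,0.11],[0.06,-0.87,0,0,0,0.11],[0.05,-0.87,0,0,0,0.11],[0.04,-0.87,0,0,0,0.11],[0.03,-0.87,0.02,0,0,0.11],[0.01,-0.88,0.02,0,0,0.11],[0,0,0,0,0,0],[0,0,0,0,0,0]]])

```text
time_s: 36.05
position: [0.5256, 0.2738, 0.0821]
tool_rot: [[0.996, 0.09, -0.001], [0.09, -0.996, -0.004], [-0.002, 0.004, -1.0]]
ft_force: [-0.9, 0.5, -1.1]
grip_width: 0.0528
```

Run:
```python
from h import *
st(); im,_=vision.get_image('wrist'); save('ad_wrist',im)
plan([.525,.275,.004],down(5),n=4)
```

```text
t 36.05 pos [0.5256 0.2738 0.0821] z [-0.001 -0.004 -1.   ] yaw 5.18 F [-0.9  0.5 -1.1] w 0.0528 q [ 16.  34.  79.  -0.  67. 101.]
4 rows; shift tot(tool) [-0.02 -0.06  1.96] rot [0.02 0.01 0.01]
[-0.0, -0.01, 0.49, 0.01, 0.0, 0.0]
[-0.0, -0.01, 0.49, 0.01, 0.0, 0.0]
[-0.0, -0.01, 0.49, 0.01, 0.0, 0.0]
[-0.0, -0.01, 0.49, 0.01, 0.0, 0.0]
```

View pics/ad_wrist.png

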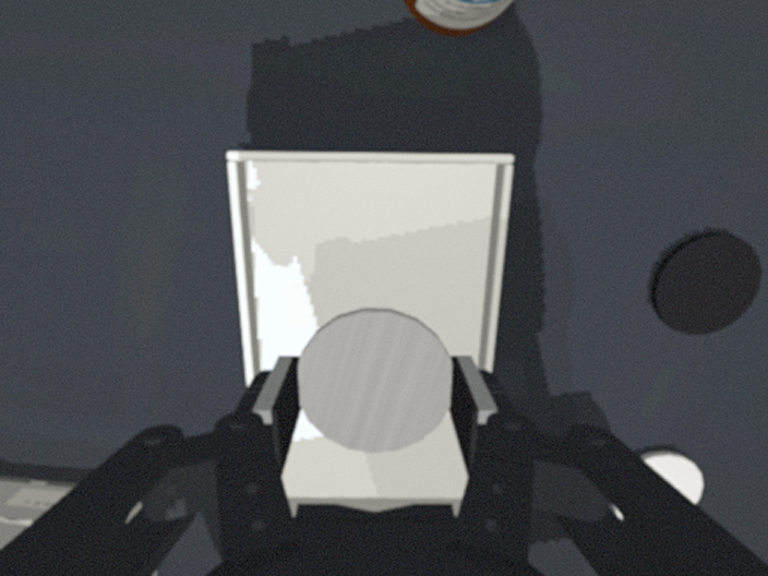

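Request:
jog_arm(plan=[[[0,0,0.49,0,0,0],[0,0,0.49,0,0,0],[0,0,0.45,0,0,0],[0,0,0.3,0,0,0],[0,0,0.17,0,0,0],[0,0,0,0,0,0],[0,0,0,0,0,0]]])

```text
time_s: 36.8
position: [0.5269, 0.2732, 0.0082]
tool_rot: [[0.996, 0.088, 0.002], [0.088, -0.996, -0.003], [0.002, 0.003, -1.0]]
ft_force: [-0.4, -0.1, -0.5]
grip_width: 0.0532
```

Request:
jog_arm(plan=[[[0,0,0,0,0,0],[0,0,0,0,0,0],[0,0,0,0,0,0],[0,0,0,0,0,0],[0,0,-0.5,0,0,0],[0,0,-0.8,0,0,0],[0,0,-0.9,0,0,0],[0,0,0,0,0,0],[0,0,0,0,0,0]]], grip=0.5)

```text
time_s: 37.7
position: [0.5264, 0.2737, 0.0961]
tool_rot: [[0.996, 0.089, 0.002], [0.089, -0.996, -0.002], [0.002, 0.003, -1.0]]
ft_force: [-0.5, -0.9, -1.5]
grip_width: 0.0643
```

Run:
```python
from h import *
st(); im,_=vision.get_image('wrist'); save('ae_wrist',im)
plan([.4195,.0905,.1],down(20))
```

```text
t 37.7 pos [0.5264 0.2737 0.0961] z [ 0.002 -0.002 -1.   ] yaw 5.1 F [-0.5 -0.9 -1.5] w 0.0643 q [ 16.  33.  79.  -0.  68. 101.]
6 rows; shift tot(tool) [-3.06  4.32 -0.11] rot [ 0.02  0.   -1.73]
[-0.51, 0.72, -0.02, 0.0, 0.0, -0.29]
[-0.54, 0.7, -0.02, 0.0, 0.0, -0.29]
[-0.57, 0.67, -0.02, 0.0, 0.0, -0.29]
[-0.6, 0.65, -0.02, 0.0, 0.0, -0.29]
[-0.63, 0.62, -0.02, 0.0, 0.0, -0.29]
[-0.65, 0.59, -0.02, 0.0, 0.0, -0.29]
```

View pics/ae_wrist.png

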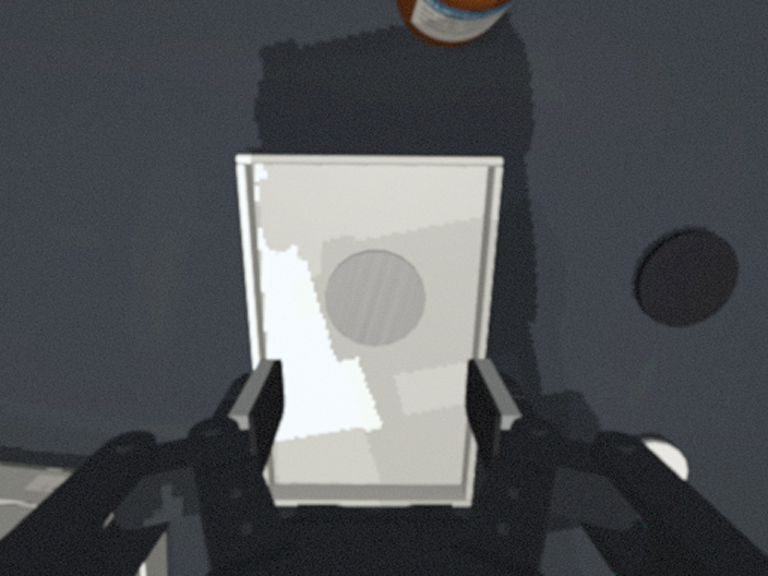

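B lies in the tray. Now D.

Request:
jog_arm(plan=[[[-0.51,0.72,0,0,0,-0.29],[-0.54,0.7,0,0,0,-0.29],[-0.57,0.67,0,0,0,-0.29],[-0.6,0.65,0,0,0,-0.29],[-0.63,0.62,0,0,0,-0.29],[-0.65,0.59,0,0,0,-0.29],[0,0,0,0,0,0],[0,0,0,0,0,0]]], grip=0.6)

```text
time_s: 38.55
position: [0.4196, 0.0904, 0.0955]
tool_rot: [[0.94, 0.341, -0.0], [0.341, -0.94, -0.003], [-0.001, 0.002, -1.0]]
ft_force: [0.6, 0.6, -0.1]
grip_width: 0.0679
```

Run:
```python
from h import *
st(); discfind('af_wrist')
```

```text
t 38.55 pos [0.4196 0.0904 0.0955] z [-0.    -0.003 -1.   ] yaw 19.93 F [ 0.6  0.6 -0.1] w 0.0679 q [ -4.  20. 105.  -0.  56.  67.]
px [ 93. 121.] 20189 [0.4592 0.254  0.007 ]
px [378. 298.] 3184 [0.4198 0.088  0.007 ]
```

View pics/af_wrist.png

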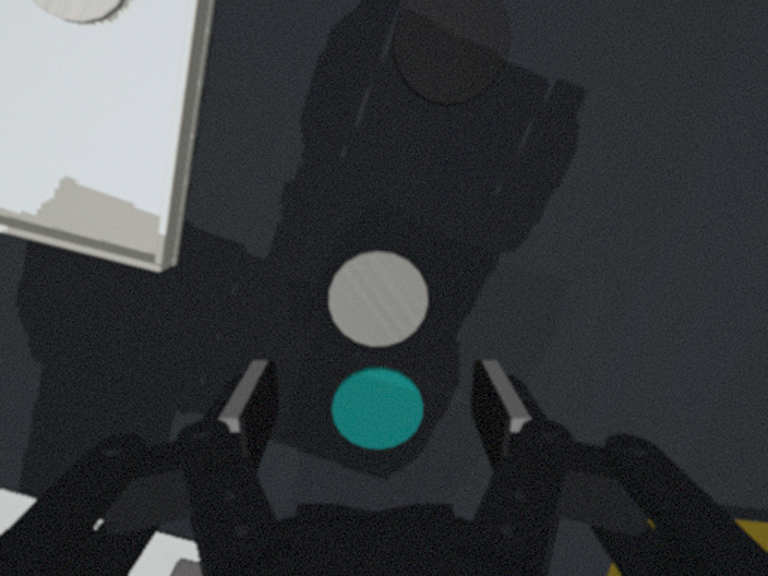

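Request:
jog_arm(plan=[[[0,0.03,0.49,0,0,0],[0,0.01,0.49,0,0,0],[0,0,0.49,0,0,0],[0,0,0.45,0,0,0],[0,0,0.26,0,0,0],[0,0,0.15,0,0,0],[0,0,0.1,0,0,0],[0,0,0,0,0,0],[0,0,0,0,0,0]]])

```text
time_s: 39.5
position: [0.4207, 0.0891, -0.0009]
tool_rot: [[0.939, 0.343, 0.002], [0.343, -0.939, -0.003], [0.001, 0.003, -1.0]]
ft_force: [-0.1, -0.5, -0.5]
grip_width: 0.0684
```

Request:
jog_arm(plan=[[[0,0,0,0,0,0],[0,0,0,0,0,0],[0,0,0,0,0,0],[0,0,0,0,0,0],[0,0,0,0,0,0],[0,0,0,0,0,0]]], grip=-1, squeeze=50)

```text
time_s: 40.1
position: [0.4208, 0.089, -0.0002]
tool_rot: [[0.939, 0.343, 0.003], [0.343, -0.939, -0.003], [0.002, 0.004, -1.0]]
ft_force: [-1.7, 1.2, 11.0]
grip_width: 0.053
```

Request:
jog_arm(plan=[[[0,0,-0.1,0,0,0],[0,0,-0.4,0,0,0],[0,0,-0.8,0,0,0],[0,0,-0.9,0,0,0],[0,0,0,0,0,0],[0,0,0,0,0,0]]])

```text
time_s: 40.7
position: [0.4204, 0.0892, 0.0873]
tool_rot: [[0.939, 0.343, 0.003], [0.343, -0.939, -0.003], [0.002, 0.004, -1.0]]
ft_force: [-0.0, 0.1, -1.2]
grip_width: 0.053
```

Run:
```python
from h import *
st(); im,_=vision.get_image('wrist'); save('ag_wrist',im[100:384,60:460],1.9)
plan([.445,.268,.083],down(5))
```

```text
t 40.7 pos [0.4204 0.0892 0.0873] z [ 0.003 -0.003 -1.   ] yaw 20.04 F [-0.   0.1 -1.2] w 0.053 q [ -4.  21. 105.  -0.  54.  66.]
5 rows; shift tot(tool) [ 2.12 -3.99  0.08] rot [0.02 0.   1.75]
[0.42, -0.8, 0.02, 0.0, 0.0, 0.35]
[0.38, -0.82, 0.02, 0.0, 0.0, 0.35]
[0.34, -0.84, 0.02, 0.0, 0.0, 0.35]
[0.29, -0.85, 0.02, 0.0, 0.0, 0.35]
[0.25, -0.87, 0.02, 0.0, 0.0, 0.35]
```

View pics/ag_wrist.png

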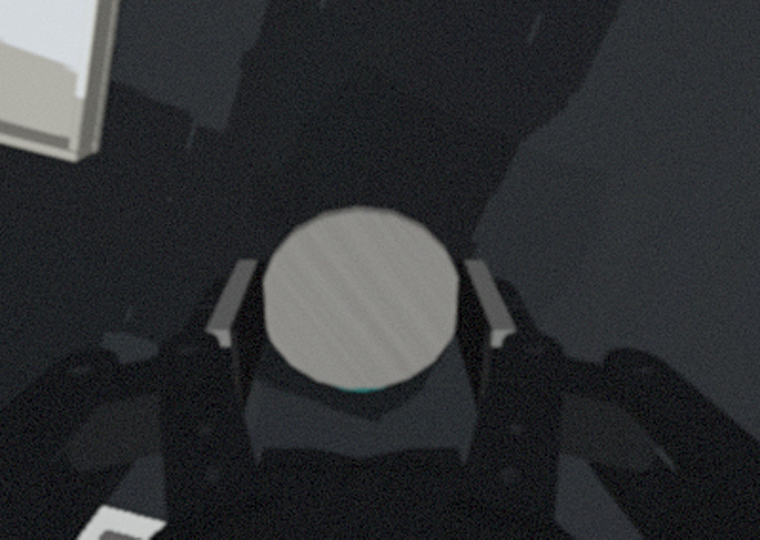

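Request:
jog_arm(plan=[[[0.42,-0.8,0.02,0,0,0.35],[0.38,-0.82,0.02,0,0,0.35],[0.34,-0.84,0.02,0,0,0.35],[0.29,-0.85,0.02,0,0,0.35],[0.25,-0.87,0.02,0,0,0.35],[0,0,0,0,0,0],[0,0,0,0,0,0]]])

```text
time_s: 41.45
position: [0.4442, 0.2682, 0.0809]
tool_rot: [[0.996, 0.089, -0.002], [0.089, -0.996, -0.004], [-0.002, 0.004, -1.0]]
ft_force: [0.6, 0.1, -0.6]
grip_width: 0.0528
```

Run:
```python
from h import *
st(); im,_=vision.get_image('wrist'); save('ah_wrist',im)
plan([.445,.268,.007],down(5),n=4)
```

```text
t 41.45 pos [0.4442 0.2682 0.0809] z [-0.002 -0.004 -1.   ] yaw 5.11 F [ 0.6  0.1 -0.6] w 0.0528 q [ 18.  28.  92.  -0.  60. 103.]
4 rows; shift tot(tool) [ 0.02 -0.02  1.85] rot [0.03 0.01 0.01]
[0.01, -0.0, 0.46, 0.01, 0.0, 0.0]
[0.0, -0.0, 0.46, 0.01, 0.0, 0.0]
[0.0, -0.0, 0.46, 0.01, 0.0, 0.0]
[0.0, -0.0, 0.46, 0.01, 0.0, 0.0]
```

View pics/ah_wrist.png

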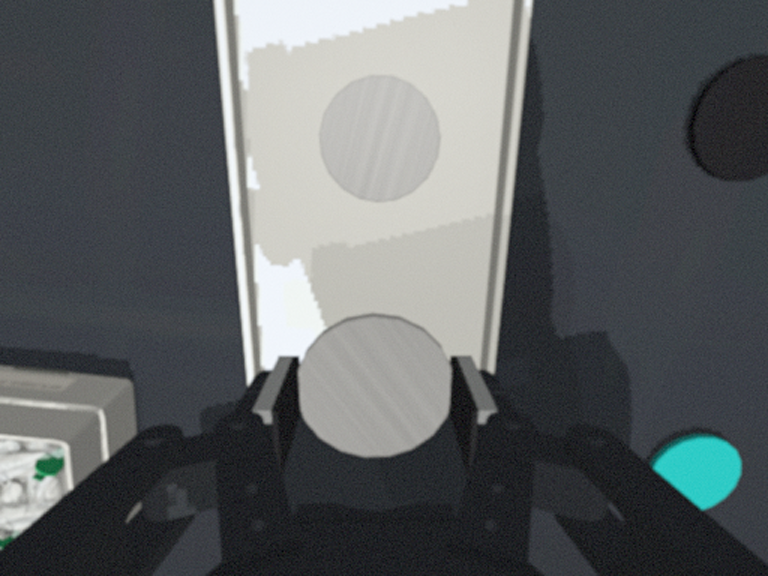

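Request:
jog_arm(plan=[[[0,0,0.48,0,0,0],[0,0,0.48,0,0,0],[0,0,0.44,0,0,0],[0,0,0.3,0,0,0],[0,0,0.15,0,0,0],[0,0,0,0,0,0],[0,0,0,0,0,0]]])

```text
time_s: 42.2
position: [0.4455, 0.2678, 0.0089]
tool_rot: [[0.996, 0.087, 0.002], [0.087, -0.996, -0.003], [0.002, 0.003, -1.0]]
ft_force: [-0.1, -0.5, -1.4]
grip_width: 0.0529
```

Request:
jog_arm(plan=[[[0,0,0,0,0,0],[0,0,0,0,0,0],[0,0,0,0,0,0],[0,0,0,0,0,0],[0,0,-0.5,0,0,0],[0,0,-0.8,0,0,0],[-0.4,0,-0.9,0,0,0],[-0.8,0,-0.8,0,0,0],[-0.8,0,-0.8,0,0,0],[0,0,0,0,0,0]]], grip=0.5)

```text
time_s: 43.2
position: [0.3635, 0.2617, 0.1639]
tool_rot: [[0.996, 0.089, 0.006], [0.089, -0.996, -0.001], [0.006, 0.001, -1.0]]
ft_force: [-0.5, -0.1, -0.6]
grip_width: 0.0641
```

Run:
```python
from h import *
st(); im,_=vision.get_image('wrist'); save('ai_wrist',im)
im,_=vision.get_image('top'); save('ai_top',im[100:290,110:400],2.7); save('ai_h',im[170:250,295:395],7)
im,_=vision.get_image('scene'); save('ai_scene',im)
```

```text
t 43.2 pos [0.3635 0.2617 0.1639] z [ 0.006 -0.001 -1.   ] yaw 5.1 F [-0.5 -0.1 -0.6] w 0.0641 q [ 21.  16.  96.  -0.  68. 106.]
```

View pics/ai_wrist.png

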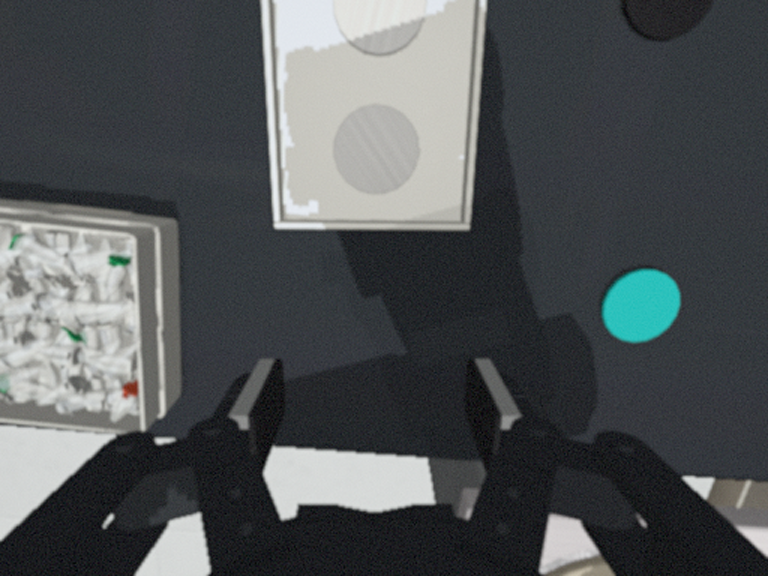

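View pics/ai_top.png

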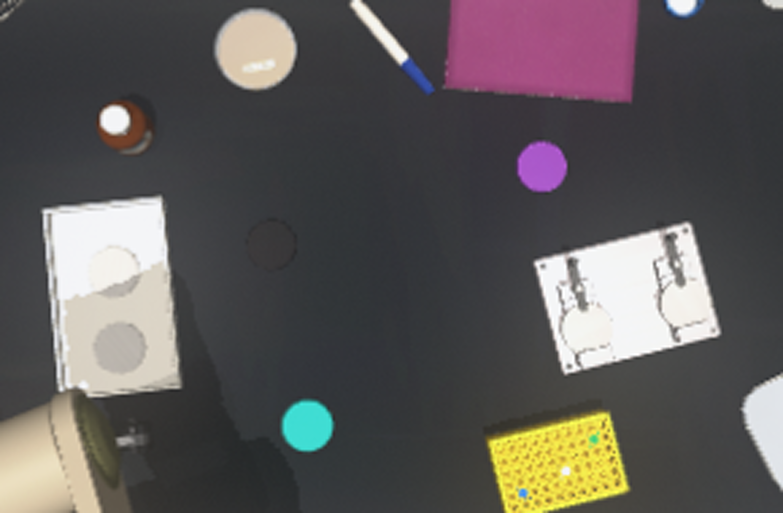

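View pics/ai_scene.png

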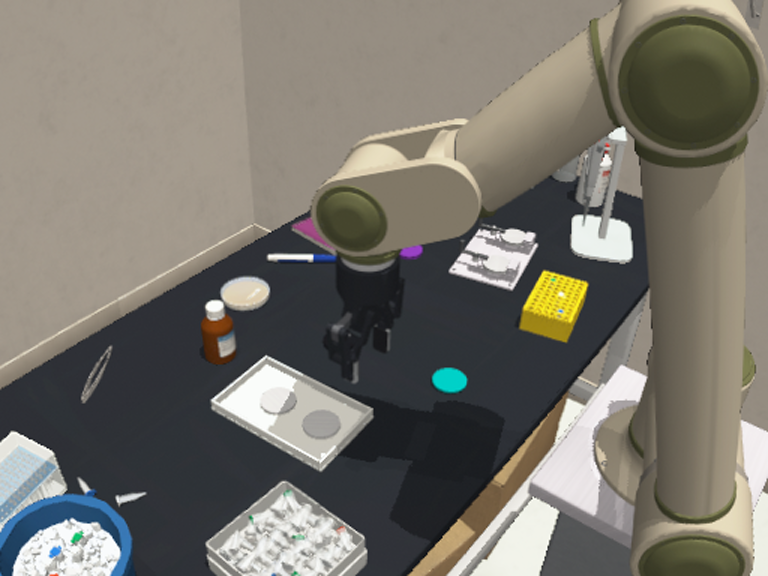

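View pics/ai_h.png

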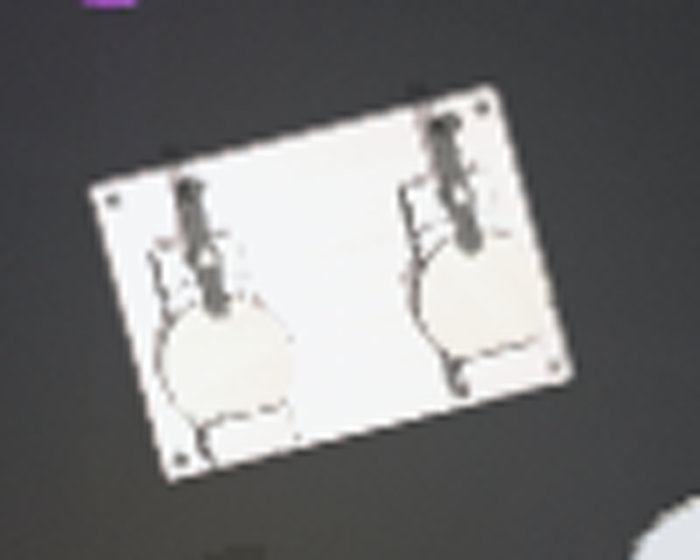

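```bash
python3 -c "
from h import *
print(close_job())"
```

```text
the job is handed in; nothing more can be done
None
```

The job is handed in: both flat discs are seated under their lips with the clips closed, and both crowned discs are in the white tray. It took about 43 s of the 210 s.

- **Sorting:** Four of the five listed discs were present. An oblique wrist picture showed full-height sides on the discs at (0.66, -0.10) and (0.46, -0.09), and thin raised rims with shadow beneath on the other two. I judged flat or crowned by eye and did not do a press test. The close views in the gripper agreed: a side band was visible on the flat discs and none on the crowned ones.
- **Seats:** Each flat disc went in tilted 12° until it touched the wall under the lip, then was levelled onto the ledges, with contact felt at 3 N (left) and 7 N (right). I turned each clip until it stopped moving at about 14 N. The last wrist and top pictures show both noses over the discs, aligned with the holder's x axis.
- **Tray:** One crowned disc was knocked aside during the run, so I located it again before picking it up. Both crowned discs lie inside the tray walls in the last pictures.
- **Untouched items:** The petri dish, bottle, marker and the black, turquoise and purple look-alikes show no sign of having moved.
- **Checks that disagreed:** The top and wrist cameras differed by 2 to 3 mm, so I finished the seating by contact force. A depth-based level check on the left disc was unusable: it showed the same false slope on a disc held level. Levelness therefore rests on the contact forces and pictures.

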